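# Set the tile-cutting jig's stop to a sample tile

## Robot

A 7-joint arm with a two-finger parallel gripper is mounted at the origin on the work surface. World frame = base frame: x ahead of the robot, y to its left, z up, the work surface at z = 0. Lengths are in m, angles in rad, forces in N, time in s.
With the tool pointing down it reaches from about 0.425 to 0.925 m from the base axis. Payload 6.8 kg.
Tool frame: the origin (TCP) lies at the very end of the fingers, on their centre line; the grasp point (between the pads) lies 19 mm behind it (hold_point_z is the distance from the TCP to the grasp point, in m); z points along the fingers, y is the direction in which the jaws open and shut (so a half turn about z gives the same grasp; the last joint's range is limited). The gripper opens to 85 mm and grips with 20 to 120 N. Pads are 22 mm wide; open, the fingers measure 114 mm over their backs; the gripper's body (76 mm by 85 mm) begins 54 mm behind the grasp point. The pads swing forward as they close: fully open they stand 13 mm farther back than shut.
Start: joints at [1.111, 0.477, 0.022, 1.555, -0.011, 1.109, -0.083], TCP at [0.233, -0.634, 0.231] pointing down, gripper open.
Joint ranges: [-2.96, 2.96], [-0.34, 2.1], [-1.41, 1.46], [0.24, 2.44], [-1.37, 4.51], [0.17, 1.92], [-2.96, 2.96]. Speed limits (rad/s): [2.39, 2.39, 3.14, 3.14, 3.14, 3.14, 3.14].

## Interface

Orientations are given as a unit quaternion [w, x, y, z].
In Python, from station import get_obs, read_camera, calibration, hand_in, regions_of, hold_point_z gives the robot as it stands.
- The arm moves only by the tool send_rows, never from a script. Its argument "motion" is text: rows parted by semicolons, each of 7 numbers parted by spaces: the shift along the world's x, y, z in cm, then the turn, a rotation vector about the world's x, y, z in degrees, then the closure, from 0 (fully open) to 1 (shut). In form: dx dy dz rx ry rz fingers; .... A call has 1 to 20 rows; each row shifts and turns the pose as measured when the row begins; what a row does not reach is not made up. A row lasts 1/12 s, in which the tool goes at most 41.7 mm and 7.16 degrees, less where a joint would pass 70% of its speed; a pose out of reach is approached as far as the arm can. A call is refused whole if a number of a shift passes 4.17 or a number of a turn 7.16, either way. A call with a gripper value outside its range is refused whole. The fingers move at their own pace and stop on an object; "newtons" is the grip in N (left out, the last holds). Time passes only in rows, so rows that do not move let the fingers close. It gives the time, the measured TCP pose, the force and the opening at its end, in the units of the state.
- get_obs(): the state, without advancing time (a new reading comes with each control period).
- read_camera(name): name is "scene" or "top" or "wrist"; returns the picture (384x512x3 uint8, red, green, blue); there is no depth.
- calibration(name): a dict with "mtx" (3x3 intrinsics, pixels), "R" (3x3) and "t" (3): a world point X has camera coordinates R X + t; the wrist camera has in their place "hand_eye" (4x4, takes a point from camera to tool coordinates, whose origin is the TCP and whose axes are the flange's). Camera axes: x right, y down, z forward; pixel columns grow to the right and rows downward; lengths in m; the calibration is good to about 2 mm. A picture is of the moment at which its call begins: read the wrist's pose just before it. calibration takes no time and is no camera call.
- hand_in(): hands the job in, once; it reports no verdict.
Trained networks look in the newest picture that a camera, given by its name, has taken for a name from the list of things; names that differ only in an ending like _2 or _b are one class to them, and where a whole thing is asked for, a point or a joint stands for the part that bears it (a point fixed in the world has none). Each returns a list of dicts, best first, with "conf" (0 to 1); they miss things now and then, are a little off and sometimes report something else, mostly with a low value. They report only what shows in the picture. A call takes as long as a camera call. They do not tell look-alikes from the thing itself.
- regions_of(thing, camera): "region" (384x512 bool, what is visible of it) and "point" ([column, row] in pixels, amid what is visible of it).
The state is a dict: "t": time; "q": joint angles; "joint_vel": joint speeds; "joint_torque": joint torques, N m; "eef_pos": TCP position; "tool_rot": TCP orientation; "contact_force": force on the tool from outside, world axes, zero at the start; "torque": the same for the moment, N m; "gripper_width": opening from 0.0 (shut) to 1.0 (fully open).
Only numpy, scipy, OpenCV 4.12 (cv2) and the standard library are available. Lean on these libraries where they do the work, as an engineer would, in place of code of your own. Each camera call takes 0.05 s, during which the arm holds its last target.

## Task

Set the worn tile-cutting jig to the longest sample tile: wind its stop back with the knob until the gap is clearly longer than the tile, lay the tile flat on the bed, in line with it, between fence and stop, and let it go. Then wind the stop forward, through the screw's slack, until it nips the tile against the fence lightly, with about 15 N (under 5 N is loose, over 28 N may chip it), and leave knob and tile like that. Move the stop only by its knob, and leave the other things where they are.

Things in the scene. Friction and masses are not known exactly. Their poses are not given: they have to be found in the camera images.
- knob_grip (a point): Centre of the black bar knob over the jig's gear head, on its vertical axis, 90 mm above the table. The bar is 60 mm long (x axis), 14 mm wide, 34 mm high; beside it all is free down to 20 mm below this point. Its yaw turns with the knob. Clockwise from above (yaw falling) winds the stop towards the fence, counterclockwise away from it: 7 mm of stop travel per radian.
- gear_head (a point): Top of the gear head on the knob's axis, 60 mm above the table. Worn: after a change of direction the knob turns up to 0.6 rad almost freely (0.02 N m) before the stop follows; its start in the slack is unknown. Moving the stop takes 0.17 N m, of which 0 to 0.1 stays when held still after a small turn; pressing adds 0.07 N m per 10 N to that. Let go, it holds by itself up to about 24 N.
- stop_face (a point): Centre of the rubber face (60 mm wide, 26 mm high) on the front of the jig's sliding stop, a dark steel block that slides along the jig's y axis. Axes as the jig's: y points at the fence. 35 mm above the table. The stop sits sprung on its nut: once the face bears on something it stands still while the nut goes on, 25 N per mm.
- bed_middle (a point): Point on top of the jig's plywood bed (90 mm wide, top 20 mm above the table), on its centre line. y runs along the bed to the fence, x across, z up. The fixed steel fence (80 mm wide, 22 mm thick, 30 mm high) is bolted through slots: its face is 50 mm from this point, give or take 2.5 mm, and not measured. The knob's axis is 170 mm away along -y. Above the bed all is open between stop and fence.
- tile_long_center (a point): Centre (half-way up) of the longest of three loose fired-clay sample tiles: a rounded buff bar 100 mm long (its x axis), 44 mm wide (y) and 30 mm thick (z, up), 0.26 kg, lying flat on the table. Fingers fit on both long sides.
- tile_mid_center (a point): Centre of the middle sample tile, 80 x 44 x 30 mm: a bystander.
- tile_short_center (a point): Centre of the short sample tile, 60 x 44 x 30 mm: a bystander.
- stop: The jig's sliding stop with its rubber face: a block 64 mm wide and 38 mm long (its nut shows 12 mm behind), top 51 mm above the table. At the start the face is 41 to 46 mm from bed_middle along its -y. Its origin lies under its rubber face, at table height.
- jig: The fixed cutting jig: bed and gear head (60 x 55 mm, top 60 mm above the table, under the knob). Origin at table height on the centre line, 20 mm from bed_middle along -y; y runs towards the fence. The bed reaches from 185 mm on the -y side to 100 mm on the +y side.
- tile_long: The long sample tile as a body; origin at the centre of its underside, axes as at its centre.
- bowl: Bystander: steel bowl, 116 mm wide, 50 mm high; origin at its underside.
- jar: Bystander: white jar, 68 mm wide, 85 mm high; origin at its underside.
- cup: Bystander: clay cup, 72 mm wide, 75 mm high; origin at its underside.
- brush: Bystander: brush, 200 mm long; origin at its underside.
- rib: Bystander: flat wooden throwing rib, 110 x 50 x 10 mm; origin at its underside.
- roller: Bystander: wooden roller, 36 mm thick, 160 mm long; origin at its underside.
Things that resemble listed ones, but are neither listed nor needed, are in the scene too. Leave any orange or purple look-alike of the tile_long alone.

How it is judged:
On the way, in this order (a step that is already met when the one before it is completed fails the run):
1. the stop is wound back until its face is at least 50 mm from the bed's middle point (y of stop_face in the frame of bed_middle below -0.05 m), for 0.2 s.
2. the long tile lies flat on the bed, in line with it, between fence and stop, and is let go (x of tile_long_center in the frame of bed_middle between -0.01 and 0.01 m and z of tile_long_center in the frame of bed_middle between 0.012 and 0.018 m and y of tile_long_center in the frame of bed_middle between -0.02 and 0.006 m and angle between tile_long_center's own z axis and vertical below 0.06 rad and angle between the x axis of tile_long_center and the y axis of bed_middle, either way round below 0.08 rad and contact force between the fingers and tile_long below 0.1 N and contact force between stop and tile_long below 4 N), for 0.2 s.
At the end, for the whole second after the job is handed in: The long tile lies flat on the bed (centre 12 to 18 mm above it, tilt under 0.06 rad), in line within 0.08 rad, within 10 mm of the centre line and with its centre within 5 mm of the bed's middle point along the bed, at rest, nipped by the stop with 5 to 28 N, everything let go (x of tile_long_center in the frame of bed_middle between -0.01 and 0.01 m and z of tile_long_center in the frame of bed_middle between 0.012 and 0.018 m and y of tile_long_center in the frame of bed_middle between -0.02 and 0.006 m and angle between tile_long_center's own z axis and vertical below 0.06 rad and angle between the x axis of tile_long_center and the y axis of bed_middle, either way round below 0.08 rad and contact force between stop and tile_long between 5 and 28 N and y of tile_long_center in the frame of bed_middle between -0.005 and 0.005 m and linear speed of tile_long below 0.01 m/s); the robot touches nothing.
It fails at once if the stop presses the tile with more than 28 N (contact force between stop and tile_long above 28 N).
It fails at once if the robot pushes the stop itself (over 5 N) instead of turning its knob (contact force between any of the fingers, the arm and stop above 5 N).
It fails at once if another thing is moved more than 20 mm (distance of any of tile_mid_center, tile_short_center, bowl, jar, cup, brush, rib, roller from where it was at the start of the episode above 0.02 m).
It also fails if it takes over 72 s, if anything falls off the work surface, if the arm or the gripper's body presses on something with over 40 N, if the wrist force passes 120 N, or if a joint passes its speed limit or range.

## Working session

There is one attempt and no reset: what is moved stays moved. The work goes in short steps, Python scripts to look and compute and a tool call to move; the robot and the scene stay as the last step left them, time stands still between calls to the robot, and variables do not carry over. Pictures are saved under pics/ and viewed, and the job is handed in when it is done.

Besides the shell and the picture viewer there is one more tool, called after ">>>" by a JSON object that holds its "name" and its "arguments", one argument or row to a line. send_rows: Moves the arm, as the interface text tells. Its arguments: {"type":"object","properties":{"motion":{"type":"string"},"newtons":{"type":"number"}},"required":["motion"]}

```bash
ls; mkdir -p pics
cat > h.py <<'E'
import numpy as np, cv2
from station import *
def save(img,n): cv2.imwrite('pics/'+n,cv2.cvtColor(img,cv2.COLOR_RGB2BGR))
def ray(cam,px,z,obs=None):
    c=calibration(cam);K=np.array(c['mtx'])
    d=np.linalg.solve(K,np.array([px[0],px[1],1.]))
    if cam=='wrist':
        T=wT(obs)@np.array(c['hand_eye']);o=T[:3,3];d=T[:3,:3]@d
    else:
        R=np.array(c['R']);t=np.array(c['t']).ravel();o=-R.T@t;d=R.T@d
    return o+d*(z-o[2])/d[2]
def wT(obs):
    from scipy.spatial.transform import Rotation as Ro
    w,x,y,z=obs['tool_rot'];T=np.eye(4);T[:3,:3]=Ro.from_quat([x,y,z,w]).as_matrix();T[:3,3]=obs['eef_pos'];return T
def proj(cam,X,obs=None):
    c=calibration(cam);K=np.array(c['mtx'])
    if cam=='wrist':
        T=np.linalg.inv(wT(obs)@np.array(c['hand_eye']));R=T[:3,:3];t=T[:3,3]
    else: R=np.array(c['R']);t=np.array(c['t']).ravel()
    p=K@(R@np.array(X)+t);return p[:2]/p[2]
E
python3 - <<'E'
from h import *
print(get_obs(), hold_point_z)
for c in ['scene','top','wrist']:
    save(read_camera(c),c+'0.png')
    print(c,calibration(c))
E
```

```text
pics
{'t': 0.0, 'q': array([ 1.11091565,  0.47779773,  0.02235981,  1.55641302, -0.01149475,
        1.10930188, -0.08310663]), 'joint_vel': array([-8.06011828e-04,  7.18818818e-04,  1.28184950e-03,  1.48662970e-03,
        1.00711264e-05, -1.61947555e-03, -2.46700347e-03]), 'joint_torque': array([ 3.73320800e-04, -5.96448433e+01,  1.60819743e+00, -2.81192154e+01,
        1.25901477e-02,  9.37007018e-03, -3.50385824e-05]), 'eef_pos': array([ 0.23236219, -0.63313569,  0.23034392]), 'tool_rot': array([-8.66144691e-04,  9.84570749e-01,  1.74984678e-01, -2.28389033e-04]), 'contact_force': array([-0.17909605,  0.28504734, -1.21798877]), 'torque': array([-0.01699488, -0.06570275, -0.00188782]), 'gripper_width': 0.9984357743955269} 0.0187
scene {'mtx': array([[460.17528737,   0.        , 255.78786786],
       [  0.        , 460.17528737, 186.07819904],
       [  0.        ,   0.        ,   1.        ]]), 'R': array([[ 0.50674745,  0.86200199, -0.01263279],
       [ 0.73357017, -0.43885084, -0.51892654],
       [-0.45285962,  0.25369766, -0.85472549]]), 't': array([-0.20897262, -0.38765794, 
[... 208 characters left out ...]
-0.99979311, -0.00588821],
       [-0.99349825,  0.02000698, -0.11207559],
       [ 0.11217021,  0.00366787, -0.99368224]]), 't': array([-0.03792919,  0.54284755,  1.17006578])}
wrist {'mtx': array([[309.59417931,   0.        , 252.03574565],
       [  0.        , 309.59417931, 193.05563573],
       [  0.        ,   0.        ,   1.        ]]), 'hand_eye': array([[-4.24748865e-04, -9.45271512e-01, -3.26284519e-01,
         8.42110564e-02],
       [ 9.99999777e-01, -5.69464499e-04,  3.48008537e-04,
        -9.59300213e-05],
       [-5.14770007e-04, -3.26284299e-01,  9.45271544e-01,
        -1.43535801e-01],
       [ 0.00000000e+00,  0.00000000e+00,  0.00000000e+00,
         1.00000000e+00]])}
```

View pics/scene0.png

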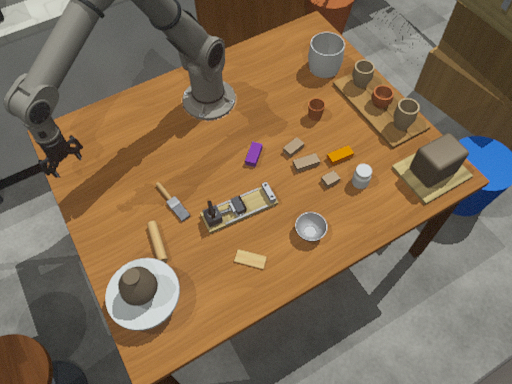

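View pics/top0.png

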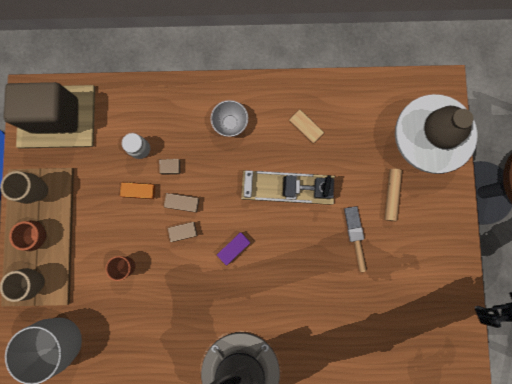

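View pics/wrist0.png

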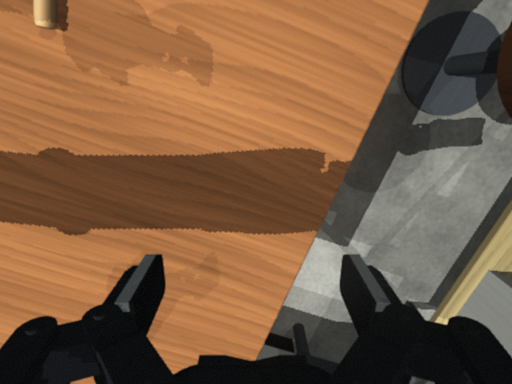

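Run:
```python
from h import *
hz={'knob_grip':.107,'stop':.051,'tile_long':.03,'tile_mid_center':.03,'tile_short_center':.03,'jig':.02,'stop_face':.04}
read_camera('top')
for n,z in hz.items():
    for r in regions_of(n,'top')[:5]:
        m=r['region'].astype(np.uint8); c=cv2.findContours(m,0,2)[0]; c=max(c,key=cv2.contourArea)
        b=cv2.boxPoints(cv2.minAreaRect(c)); W=np.array([ray('top',p,z)[:2] for p in b])
        print(n,round(r['conf'],2),np.round(r['point']),int(m.sum()),W.mean(0).round(3),np.linalg.norm(W[1]-W[0]).round(3),np.linalg.norm(W[2]-W[1]).round(3), 'yaw',np.degrees(np.arctan2(*(W[1]-W[0])[::-1])).round(1))
im=read_camera('top');save(cv2.resize(im[140:260,110:350],None,fx=3.3,fy=3.3,interpolation=2),'topc.png')
im=read_camera('scene');save(cv2.resize(im[120:280,180:380],None,fx=3.7,fy=3.7,interpolation=2),'scenec.png')
```

```text
knob_grip 0.5 [326. 186.] 142 [ 0.545 -0.256] 0.06 0.026 yaw -9.3
knob_grip 0.46 [228. 116.] 1001 [0.752 0.02 ] 0.106 0.103 yaw -76.7
stop 0.8 [286. 185.] 251 [ 0.555 -0.155] 0.062 0.039 yaw -7.9
tile_long 0.91 [134. 191.] 488 [0.554 0.309] 0.105 0.044 yaw -91.2
tile_long 0.69 [232. 250.] 438 [0.368 0.017] 0.096 0.043 yaw -46.2
tile_long 0.15 [292. 188.] 2497 [ 0.554 -0.156] 0.094 0.287 yaw -4.0
tile_mid_center 0.93 [182. 232.] 406 [0.424 0.171] 0.085 0.045 yaw -77.9
tile_short_center 0.86 [171. 166.] 297 [0.624 0.211] 0.062 0.044 yaw -91.2
tile_short_center 0.53 [286. 185.] 261 [ 0.556 -0.157] 0.066 0.04 yaw -4.9
jig 0.57 [292. 186.] 2523 [ 0.553 -0.17 ] 0.097 0.26 yaw -4.4
stop_face 0.62 [291. 188.] 277 [ 0.554 -0.158] 0.04 0.065 yaw -91.2
```

View pics/topc.png

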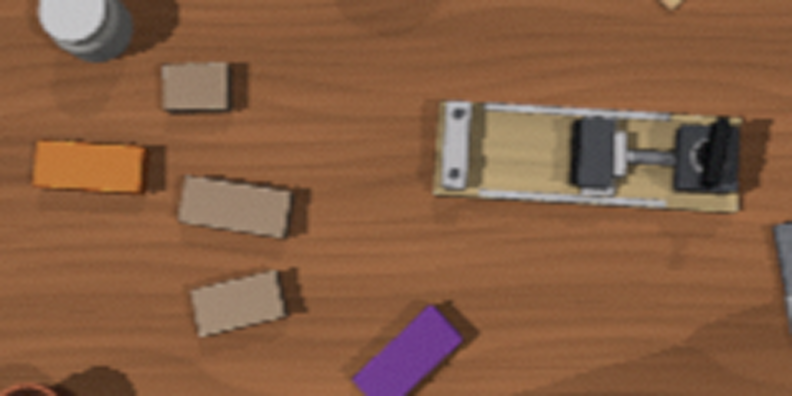

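View pics/scenec.png

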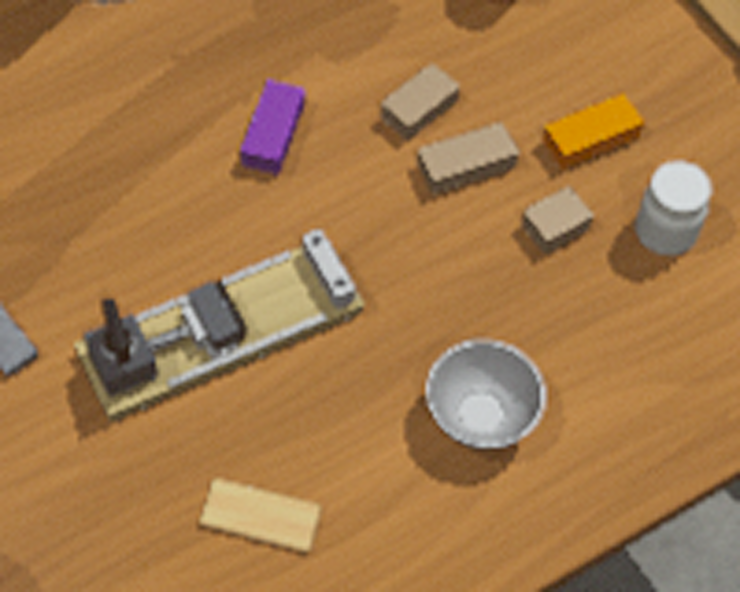

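Candidates for the long tile (top camera): buff (181,202) is the longest buff bar. The others are mid buff (182,232), short buff (169,166), orange (137,190) and purple (233,248). The last two are look-alikes. I choose buff (181,202). First I move over to the knob.

>>> {"name": "send_rows", "arguments": {
  "motion": "2.6 3.1 0 0 0 -3 0;2.6 3.1 0 0 0 -3 0;2.6 3.1 0 0 0 -3 0;2.6 3.1 0 0 0 -3 0;2.6 3.1 0 0 0 -3 0;2.6 3.1 0 0 0 -3 0;2.6 3.1 0 0 0 -3 0;2.6 3.1 0 0 0 -3 0;2.6 3.1 0 0 0 -3 0;2.6 3.1 0 0 0 -2 0;2.6 3.1 0 0 0 0 0;2.6 3.1 0 0 0 0 0"
}}

```text
t: 1.65
eef_pos: [0.5406, -0.257, 0.2335]
tool_rot: [0.003, 0.995, -0.102, -0.001]
contact_force: [1.4, -0.8, -1.0]
gripper_width: 0.998
```

```bash
cat >> h.py <<'E'
def st():
    o=get_obs();T=wT(o)
    print('t',round(o['t'],2),'p',np.round(o['eef_pos'],4),'yaw',np.degrees(np.arctan2(T[1,0],T[0,0])).round(2),'zax',T[:3,2].round(3),'q1,q7',o['q'][[0,6]].round(2),'F',np.round(o['contact_force'],1),'M',np.round(o['torque'],3),'w',round(o['gripper_width'],3));return o
E
python3 - <<'E'
from h import *
o=st()
im=read_camera('wrist');save(im,'w1.png')
for n in ['knob_grip','stop']:
  for r in regions_of(n,'wrist')[:2]: print(n,r['conf'],r['point'])
print(proj('wrist',[.545,-.256,.107],o))
E
```

```text
t 1.65 p [ 0.5406 -0.257   0.2335] yaw -11.69 zax [-0.004 -0.007 -1.   ] q1,q7 [ 0.37 -1.46] F [ 1.4 -0.8 -1. ] M [-0.051 -0.047  0.002] w 0.998
stop 0.89 [161.2, 168.4]
[248.93459193 179.12598349]
```

View pics/w1.png

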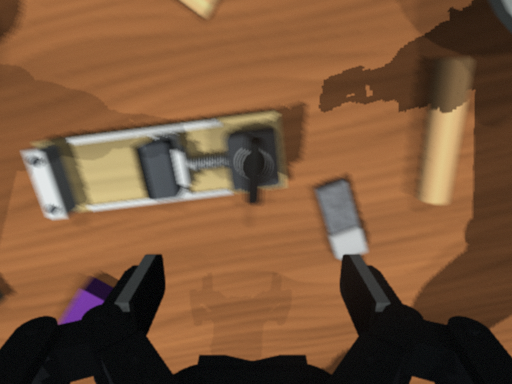

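Run:
```python
from h import *
im=read_camera('wrist');save(cv2.resize(im[100:230,10:310],None,fx=2.66,fy=2.66,interpolation=2),'w1c.png')
im=cv2.resize(im[110:220,200:310],None,fx=5,fy=5,interpolation=2);im=np.clip(im.astype(float)*2.5,0,255).astype(np.uint8);save(im,'w1d.png')
```

```text
(no output)
```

View pics/w1c.png

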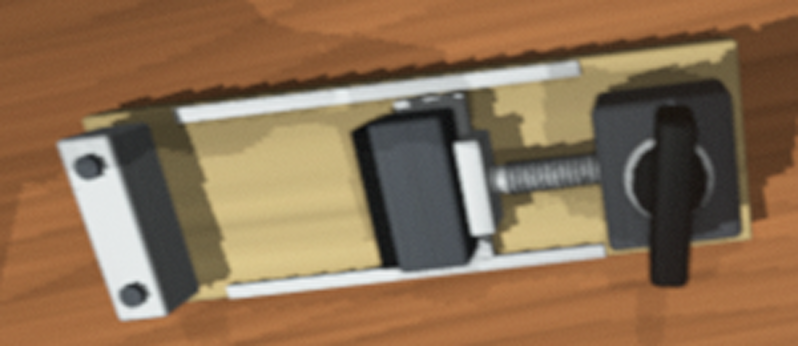

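View pics/w1d.png

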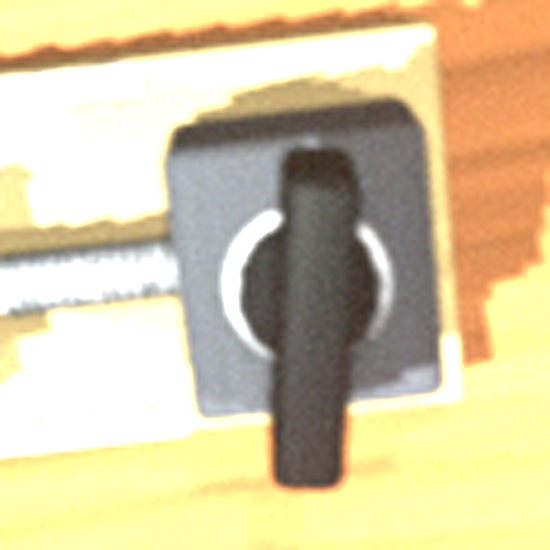

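Run:
```python
from h import *
o=st()
a=ray('wrist',(200+322/5,110+180/5),.107,o);b=ray('wrist',(200+308/5,110+486/5),.107,o)
print(a,b,(a+b)/2,np.linalg.norm(a-b),np.degrees(np.arctan2(*(a-b)[:2][::-1])))
# fence top corners z=.05, stop top
def c(p,z):return ray('wrist',(10+p[0]/2.66,100+p[1]/2.66),z,o)[:2]
P=[c(p,.05) for p in [(58,143),(120,132),(197,292),(121,320)]];print('fence',np.round(P,4))
for i in range(4):print(np.linalg.norm(P[i]-P[i-1]))
S=[c(p,.051) for p in [(365,122),(449,112),(476,262),(392,270)]];print('stop',np.round(S,4))
B=[c(p,.02) for p in [(735,40),(750,238),(85,118)]];print('bed',np.round(B,4))
G=[c(p,.06) for p in [(597,105),(728,92),(740,235),(612,248)]];print('gear',np.round(G,4), np.mean(G,0))
print(a,b)
```

```text
t 1.85 p [ 0.5403 -0.2572  0.2331] yaw -11.47 zax [-0.004 -0.006 -1.   ] q1,q7 [ 0.37 -1.45] F [-0.6 -1.5  0.2] M [-0.011  0.056  0.025] w 1.002
[ 0.5717047  -0.27549221  0.107     ] [ 0.51560206 -0.2621844   0.107     ] [ 0.54365338 -0.2688383   0.107     ] 0.05765938004454369 -13.344198464359264
fence [[ 0.6022 -0.0322]
 [ 0.6014 -0.0581]
 [ 0.5304 -0.0624]
 [ 0.5247 -0.0256]]
0.07781417512682415
0.025951728918881
0.07118906670001424
0.03718933933624721
stop [[ 0.5859 -0.155 ]
 [ 0.583  -0.1887]
 [ 0.5199 -0.1824]
 [ 0.5236 -0.1469]]
bed [[ 0.5844 -0.307 ]
 [ 0.4961 -0.2993]
 [ 0.6082 -0.0261]]
gear [[ 0.5754 -0.2473]
 [ 0.5702 -0.2973]
 [ 0.5125 -0.2925]
 [ 0.5175 -0.2406]] [ 0.54388187 -0.26943159]
[ 0.5717047  -0.27549221  0.107     ] [ 0.51560206 -0.2621844   0.107     ]
```

>>> {"name": "send_rows", "arguments": {
  "motion": "0.2 -0.6 -2 0 0 -1 0;0.14 -0.58 -2 0 0 -1 0;0 0 -2.5 0 0 0 0;0 0 -2.5 0 0 0 0;0 0 -2.5 0 0 0 0;0 0 -2 0 0 0 0;0 0 -1 0 0 0 0;0 0 -0.7 0 0 0 0"
}}

```text
t: 2.52
eef_pos: [0.5368, -0.2861, 0.0799]
tool_rot: [0.008, 0.992, -0.128, 0.001]
contact_force: [-0.5, 0.4, 0.4]
gripper_width: 1.003
```

Run:
```python
from h import *
o=st()
im=read_camera('wrist');save(im,'w2.png')
```

```text
t 2.52 p [ 0.5368 -0.2861  0.0799] yaw -14.75 zax [ 0.    -0.017 -1.   ] q1,q7 [ 0.4  -1.48] F [-0.5  0.4  0.4] M [ 0.016  0.047 -0.012] w 1.003
```

View pics/w2.png

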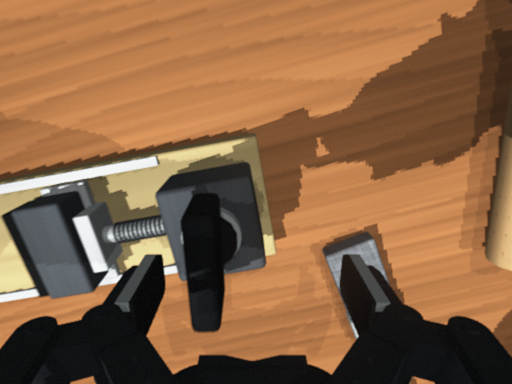

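>>> {"name": "send_rows", "arguments": {
  "motion": "0.35 0.85 0 0.5 0 0.7 0;0.35 0.85 0 0.5 0 0.7 0;0 0 -0.2 0 0 0 0"
}}

```text
t: 2.82
eef_pos: [0.544, -0.2697, 0.0789]
tool_rot: [-0.001, 0.993, -0.117, 0.001]
contact_force: [0.4, 0.8, -0.1]
gripper_width: 1.0
```

Run:
```python
from h import *
o=st()
im=read_camera('wrist');save(im,'w3.png')
```

```text
t 2.82 p [ 0.544  -0.2697  0.0789] yaw -13.4 zax [ 0.001  0.001 -1.   ] q1,q7 [ 0.39 -1.47] F [ 0.4  0.8 -0.1] M [ 0.002 -0.006 -0.033] w 1.0
```

View pics/w3.png

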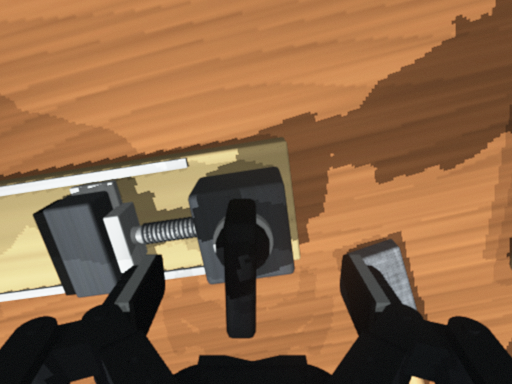

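Run:
```python
from h import *
o=st()
im=read_camera('wrist')
z=np.clip(cv2.resize(im[150:350,150:350],None,fx=3,fy=3,interpolation=2).astype(float)*3,0,255).astype(np.uint8);save(z,'w3c.png')
```

```text
t 2.87 p [ 0.5436 -0.2703  0.0786] yaw -13.44 zax [ 0.001  0.    -1.   ] q1,q7 [ 0.39 -1.47] F [ 0.8  0.4 -1.4] M [-0.01   0.032 -0.026] w 0.997
```

View pics/w3c.png

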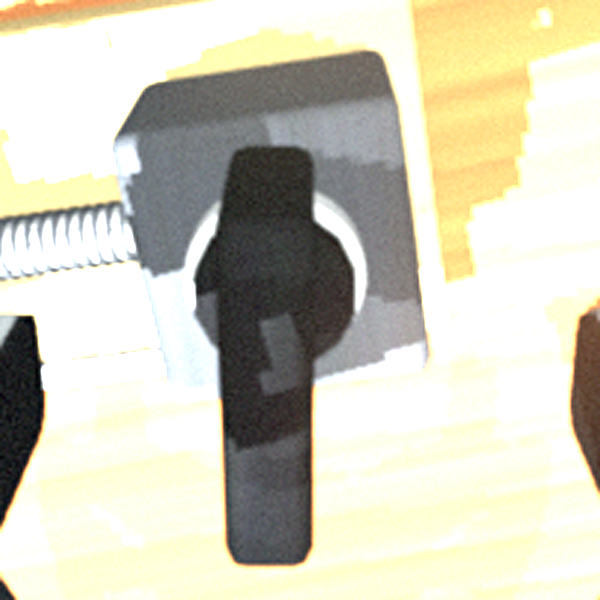

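Run:
```python
from h import *
o=st()
a=ray('wrist',(150+265/3,150+215/3),.107,o);b=ray('wrist',(150+270/3,150+563/3),.107,o)
print(a,b,(a+b)/2,np.linalg.norm(a-b),np.degrees(np.arctan2(*(a-b)[:2][::-1])))
```

```text
t 2.92 p [ 0.5431 -0.2708  0.0785] yaw -13.48 zax [ 0. -0. -1.] q1,q7 [ 0.39 -1.47] F [-0.3 -0.3  0.6] M [-0.027  0.064 -0.038] w 0.997
[ 0.57574563 -0.27267594  0.107     ] [ 0.5180554  -0.25874919  0.107     ] [ 0.54690051 -0.26571256  0.107     ] 0.05934742947468957 -13.571861323526424
```

>>> {"name": "send_rows", "arguments": {
  "motion": "0.38 0.5 -0.3 0 0 0 0;0 0 0 0 0 0 0.5;0 0 0 0 0 0 1;0 0 0 0 0 0 1;0 0 0 0 0 0 1;0 0 0 0 0 0 1;0 0 0 0 0 0 1;0 0 0 0 0 0 1",
  "newtons": 40
}}

```text
t: 3.58
eef_pos: [0.5488, -0.2653, 0.0774]
tool_rot: [0.001, 0.993, -0.117, 0.002]
contact_force: [-0.4, 1.2, 0.8]
gripper_width: 0.158
```

Run:
```python
from h import *
o=st()
im=read_camera('wrist');save(im,'w4.png')
```

```text
t 3.58 p [ 0.5488 -0.2653  0.0774] yaw -13.44 zax [ 0.003 -0.001 -1.   ] q1,q7 [ 0.38 -1.49] F [-0.4  1.2  0.8] M [0.211 0.022 0.024] w 0.158
```

View pics/w4.png

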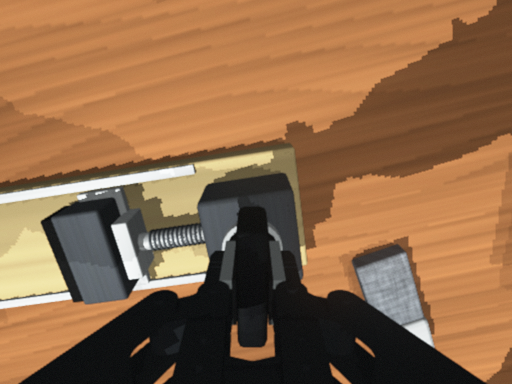

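>>> {"name": "send_rows", "arguments": {
  "motion": "0 0 0 0 0 7 1;0 0 0 0 0 7 1;0 0 0 0 0 7 1;0 0 0 0 0 7 1;0 0 0 0 0 7 1;0 0 0 0 0 7 1;0 0 0 0 0 7 1;0 0 0 0 0 7 1"
}}

```text
t: 4.3
eef_pos: [0.5482, -0.2631, 0.0774]
tool_rot: [-0.002, 0.928, 0.373, 0.001]
contact_force: [-1.2, 1.5, 1.3]
gripper_width: 0.157
```

Run:
```python
from h import *
o=st()
```

```text
t 4.3 p [ 0.5482 -0.2631  0.0774] yaw 43.84 zax [ 0.001  0.004 -1.   ] q1,q7 [ 0.57 -0.64] F [-1.2  1.5  1.3] M [ 0.228  0.056 -0.197] w 0.157
```

>>> {"name": "send_rows", "arguments": {
  "motion": "0 0 0 0 0 7 1;0 0 0 0 0 7 1;0 0 0 0 0 7 1;0 0 0 0 0 7 1;0 0 0 0 0 7 1;0 0 0 0 0 7 1;0 0 0 0 0 7 1;0 0 0 0 0 7 1;0 0 0 0 0 7 1;0 0 0 0 0 7 1;0 0 0 0 0 7 1;0 0 0 0 0 7 1"
}}

```text
t: 5.3
eef_pos: [0.545, -0.2627, 0.0774]
tool_rot: [-0.004, 0.425, 0.905, -0.001]
contact_force: [-1.4, 0.5, 0.9]
gripper_width: 0.157
```

Run:
```python
from h import *
o=st()
im=read_camera('top');save(cv2.resize(im[140:240,220:360],None,fx=5,fy=5,interpolation=2),'t5.png')
im=read_camera('scene');save(cv2.resize(im[170:250,180:300],None,fx=6,fy=6,interpolation=2),'s5.png')
```

```text
t 5.3 p [ 0.545  -0.2627  0.0774] yaw 129.75 zax [-0.008  0.001 -1.   ] q1,q7 [0.82 0.63] F [-1.4  0.5  0.9] M [ 0.304 -0.071 -0.152] w 0.157
```

View pics/t5.png

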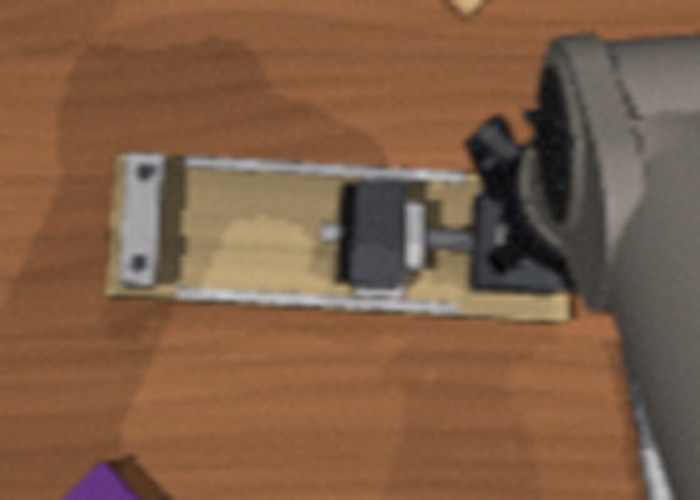

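View pics/s5.png

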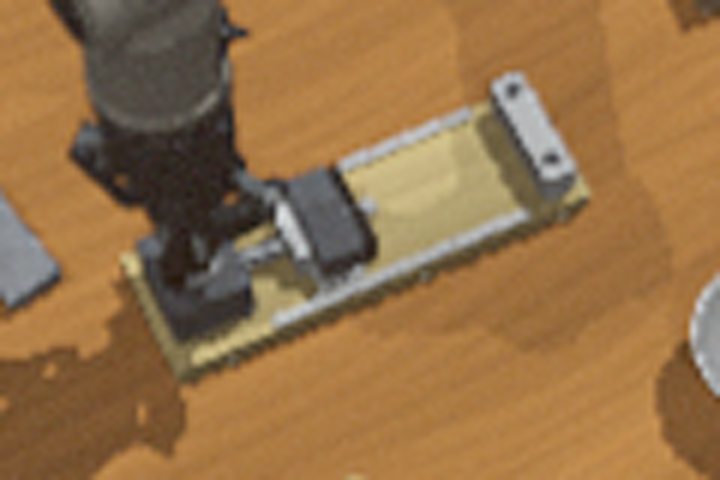

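Run:
```python
from h import *
f=lambda x,y,z: ray('top',(220+(x-2)/5,140+(y-2)/5),z)[:2]
yv=np.array([np.sin(np.radians(5)),np.cos(np.radians(5))])
F=(f(163,157,.05)+f(154,285,.05))/2
S=(f(360,182,.051)+f(352,285,.051))/2
N=(f(347,182,.04)+f(341,280,.04))/2
print(F,S,N,'gap',(F-S)@yv,(F-N)@yv)
E=[f(112,296,.02),f(568,320,.02)];print(E,np.degrees(np.arctan2(*(E[0]-E[1]))))
g=(f(125,155,.05)+f(118,285,.05))/2;print('fence thick',(g-F)@yv)
save(cv2.resize(read_camera('top')[165:215,230:310],None,fx=10,fy=10,interpolation=2),'t6.png')
```

```text
[ 0.56322824 -0.04412668] [ 0.55298304 -0.16363737] [ 0.55602988 -0.15738411] gap 0.11994884125711439 0.11345383300619115
[array([ 0.52074802, -0.01416101]), array([ 0.50019773, -0.29592672])] 4.171420938969949
fence thick 0.022467050085346253
```

View pics/t6.png

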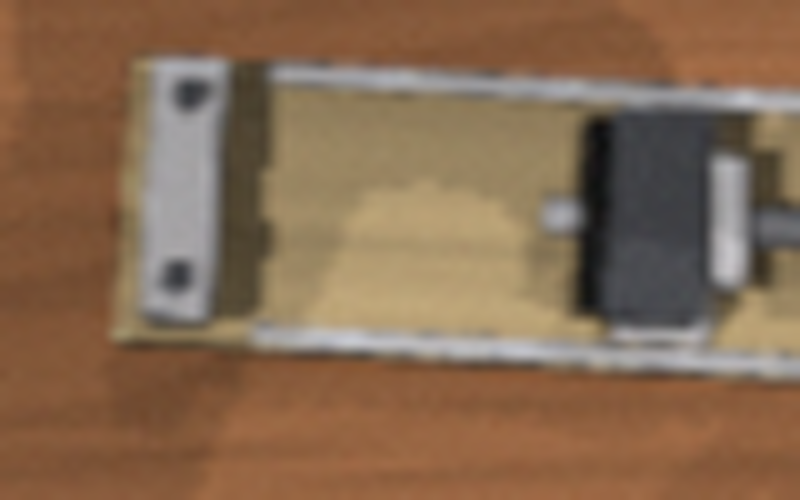

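Run:
```python
from h import *
im=read_camera('top')
roi=im[185:222,155:208]
hsv=cv2.cvtColor(roi,cv2.COLOR_RGB2HSV)
save(cv2.resize(roi,None,fx=12,fy=12,interpolation=2),'tile.png')
print(hsv[17,26],hsv[2,2])
m=((hsv[...,1]<120)&(hsv[...,2]>90)).astype(np.uint8)
c=max(cv2.findContours(m,0,2)[0],key=cv2.contourArea)
b=cv2.boxPoints(cv2.minAreaRect(c))+[155,185]
W=np.array([ray('top',p,.03)[:2] for p in b]);print(W,W.mean(0),np.linalg.norm(W[0]-W[1]),np.linalg.norm(W[2]-W[1]))
```

```text
[ 14  73 161] [ 12 140  89]
[[0.49933588 0.22833807]
 [0.54565276 0.22149517]
 [0.52812265 0.121117  ]
 [0.48197056 0.12837752]] [0.51377046 0.17483194] 0.046819642379178995 0.10189740415465956
```

View pics/tile.png

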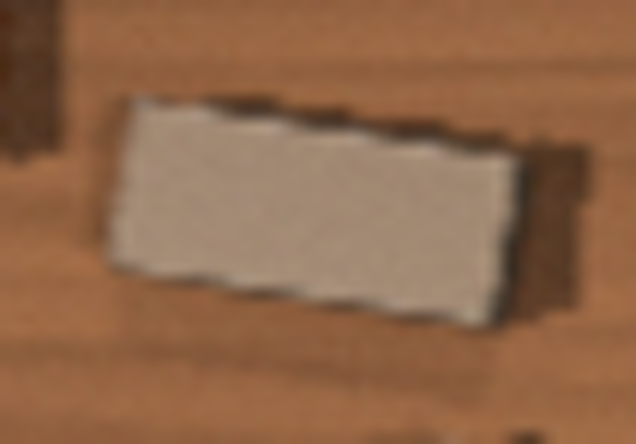

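>>> {"name": "send_rows", "arguments": {
  "motion": "0 0 0 0 0 0 0;0 0 0 0 0 0 0;0 0 0 0 0 0 0;0 0 0 0 0 0 0;0 0 0 0 0 0 0;0 0 1 0 0 0 0;0 0 3 0 0 0 0;0 0 3 0 0 0 0;0 0 3 0 0 0 0;0 0 3 0 0 0 0"
}}

```text
t: 6.33
eef_pos: [0.5395, -0.2613, 0.2065]
tool_rot: [-0.011, 0.433, 0.901, -0.002]
contact_force: [0.8, 0.0, -0.4]
gripper_width: 0.999
```

Run:
```python
from h import *
st()
save(read_camera('wrist'),'w7.png')
```

```text
t 6.33 p [ 0.5395 -0.2613  0.2065] yaw 128.72 zax [-0.022  0.006 -1.   ] q1,q7 [0.89 0.72] F [ 0.8  0.  -0.4] M [-0.038 -0.034  0.021] w 0.999
```

View pics/w7.png

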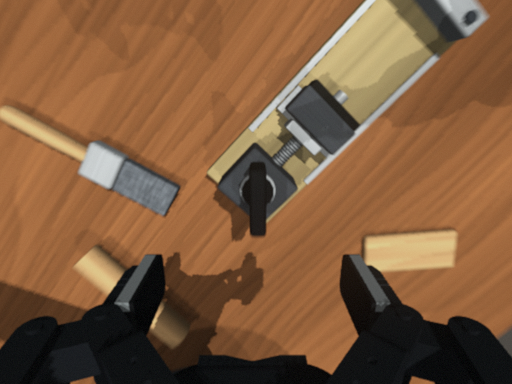

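>>> {"name": "send_rows", "arguments": {
  "motion": "-0.2 3.6 0 0 0 -4 0;-0.2 3.6 0 0 -0.3 -4 0;-0.2 3.6 0 0 -0.3 -4 0;-0.2 3.6 0 0 -0.3 -4 0;-0.2 3.6 0 0 -0.3 -4 0;-0.2 3.6 0 0 0 -4 0;-0.2 3.6 0 0 0 -4 0;-0.2 3.6 0 0 0 -4 0;-0.2 3.6 0 0 0 -4 0;-0.2 3.6 0 0 0 -4 0;-0.2 3.6 0 0 0 -4 0;-0.2 3.6 0 0 0 -4 0;0 0.5 0 0 0 0 0"
}}

```text
t: 7.47
eef_pos: [0.5169, 0.1903, 0.2286]
tool_rot: [0.013, 0.78, 0.626, 0.005]
contact_force: [-0.7, 0.9, 0.8]
gripper_width: 0.998
```

Run:
```python
from h import *
o=st()
print(proj('wrist',[.5138,.1748,.03],o))
save(read_camera('wrist'),'w8.png')
```

```text
t 7.47 p [0.5169 0.1903 0.2286] yaw 77.5 zax [ 0.025 -0.014 -1.   ] q1,q7 [ 0.11 -0.95] F [-0.7  0.9  0.8] M [0.027 0.007 0.023] w 0.998
[247.56776913 176.7089701 ]
```

View pics/w8.png

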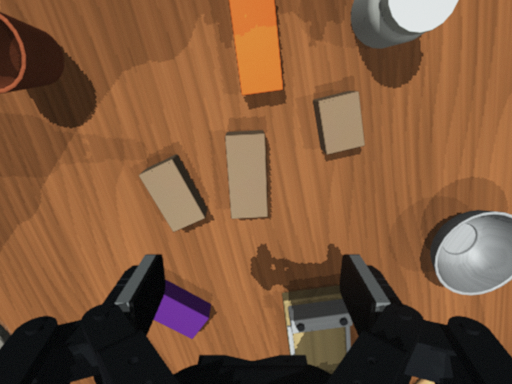

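Run:
```python
from h import *
o=st()
im=read_camera('wrist')
r0,c0=120,215
roi=im[r0:230,c0:285];hsv=cv2.cvtColor(roi,cv2.COLOR_RGB2HSV)
m=((hsv[...,1]<115)&(hsv[...,2]>90)).astype(np.uint8);save(m*255,'m8.png') if 0 else cv2.imwrite('pics/m8.png',m*255)
c=max(cv2.findContours(m,0,2)[0],key=cv2.contourArea)
b=cv2.boxPoints(cv2.minAreaRect(c))+[c0,r0];print(b)
W=np.array([ray('wrist',p,.03,o)[:2] for p in b]);print(W,W.mean(0),np.linalg.norm(W[0]-W[1]),np.linalg.norm(W[2]-W[1]))
for i in range(2):
  d=W[i+1]-W[i];print(np.degrees(np.arctan2(d[1],d[0])))
```

```text
t 7.52 p [0.5173 0.1886 0.2285] yaw 77.64 zax [ 0.025 -0.016 -1.   ] q1,q7 [ 0.11 -0.95] F [-0.1  1.1  0.1] M [ 0.095 -0.036  0.041] w 0.996
[[224.26603603 131.11886597]
 [263.75660324 129.40188599]
 [267.52075577 215.97736359]
 [228.03018951 217.69434357]]
[[0.50081518 0.22904247]
 [0.54324784 0.2214685 ]
 [0.52688529 0.11952035]
 [0.48012805 0.12804698]] [0.51276909 0.17451957] 0.04310330881583658 0.10325288909767359
-10.120367853121625
-99.11813704601242
```

>>> {"name": "send_rows", "arguments": {
  "motion": "-0.2 -0.7 -2 0.5 0.7 1.3 0.1;-0.2 -0.7 -3 0.4 0.7 1.2 0.1;0 0 -3 0 0 0 0.1;0 0 -3 0 0 0 0.1;0 0 -2 0 0 0 0.1;0 0 -1 0 0 0 0.1;0 0 0 0 0 0 0.1"
}}

```text
t: 8.15
eef_pos: [0.5181, 0.1568, 0.0857]
tool_rot: [0.005, 0.768, 0.64, 0.0]
contact_force: [0.2, -0.6, 0.1]
gripper_width: 0.903
```

Run:
```python
from h import *
o=st()
```

```text
t 8.15 p [0.5181 0.1568 0.0857] yaw 79.63 zax [ 0.007 -0.007 -1.   ] q1,q7 [ 0.08 -0.99] F [ 0.2 -0.6  0.1] M [-0.     0.05   0.004] w 0.903
```

>>> {"name": "send_rows", "arguments": {
  "motion": "-0.3 0.9 0 0.2 0.2 0.3 0.1;-0.2 0.9 0 0.2 0.2 0.3 0.1;0 0 -1 0 0 0 0.1;0 0 -1 0 0 0 0.1;0 0 -1 0 0 0 0.1"
}}

```text
t: 8.57
eef_pos: [0.5174, 0.1764, 0.0599]
tool_rot: [0.002, 0.765, 0.644, 0.005]
contact_force: [-0.0, 1.1, 0.2]
gripper_width: 0.897
```

Run:
```python
from h import *
o=st();save(read_camera('wrist'),'w9.png')
```

```text
t 8.57 p [0.5174 0.1764 0.0599] yaw 80.13 zax [ 0.009  0.004 -1.   ] q1,q7 [ 0.04 -1.04] F [-0.   1.1  0.2] M [-0.015 -0.023  0.049] w 0.897
```

View pics/w9.png

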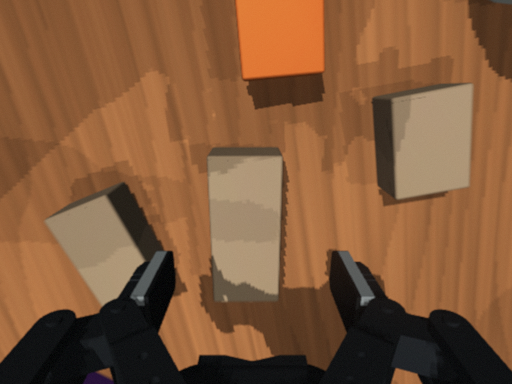

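>>> {"name": "send_rows", "arguments": {
  "motion": "-0.22 -0.1 0 -0.2 0.5 0 0.3;-0.22 -0.1 0 0 0 0 0.3;0 0 0 0 0 0 0.3;0 0 -1 0 0 0 0.3;0 0 -1 0 0 0 0.3;0 0 -0.5 0 0 0 0.3;0 0 0 0 0 0 0.3"
}}

```text
t: 9.2
eef_pos: [0.5109, 0.1729, 0.0295]
tool_rot: [-0.001, 0.765, 0.644, -0.002]
contact_force: [-0.5, 0.2, 0.1]
gripper_width: 0.698
```

Run:
```python
from h import *
o=st();save(read_camera('wrist'),'w10.png')
```

```text
t 9.2 p [0.5109 0.1729 0.0295] yaw 80.14 zax [-0.005 -0.002 -1.   ] q1,q7 [ 0.02 -1.07] F [-0.5  0.2  0.1] M [-0.033 -0.014  0.042] w 0.698
```

View pics/w10.png

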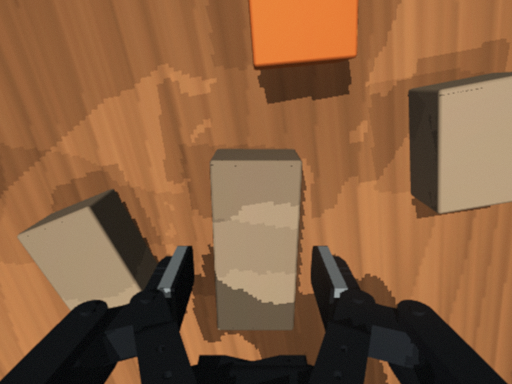

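>>> {"name": "send_rows", "arguments": {
  "motion": "0.2 0.15 -1 0 -0.2 0 0.3;0 0 -0.8 0 0 0 0.3;0 0 -0.4 0 0 0 0.3;0 0 0 0 0 0 0.3;0 0 0 0 0 0 1;0 0 0 0 0 0 1;0 0 0 0 0 0 1;0 0 0 0 0 0 1;0 0 0 0 0 0 1;0 0 0 0 0 0 1",
  "newtons": 40
}}

```text
t: 10.08
eef_pos: [0.5129, 0.1747, 0.0053]
tool_rot: [0.001, 0.765, 0.644, -0.001]
contact_force: [0.3, -0.4, -2.1]
gripper_width: 0.503
```

Run:
```python
from h import *
o=st();save(read_camera('wrist'),'w11.png')
```

```text
t 10.08 p [0.5129 0.1747 0.0053] yaw 80.15 zax [-0.001 -0.002 -1.   ] q1,q7 [-0.01 -1.1 ] F [ 0.3 -0.4 -2.1] M [ 0.056 -0.067 -0.023] w 0.503
```

View pics/w11.png

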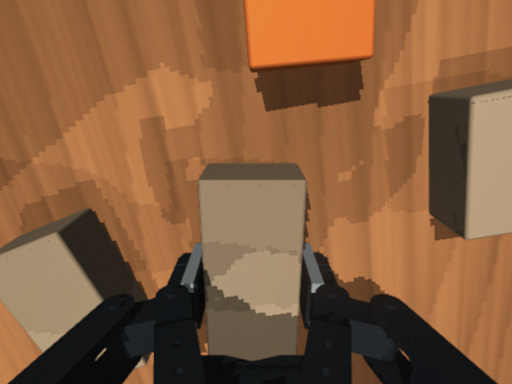

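>>> {"name": "send_rows", "arguments": {
  "motion": "0 0 1 0 0 0 1;0 0 2 0 0 0 1;0 0 3 0 0 0 1;0 0 3 0 0 0 1;0 0 3 0 0 0 1;0.5 -2.7 0 0 0 0.5 1;0.5 -2.7 0 0 0 0.5 1;0.5 -2.7 0 0 0 0.5 1;0.5 -2.7 0 0 0 0.5 1;0.5 -2.7 0 0 0 0.5 1;0.5 -2.7 0 0 0 0.5 1;0.5 -2.7 0 0 0 0.5 1;0.5 -2.7 0 0 0 0.5 1;0.5 -2.7 0 0 0 0.5 1;0.3 -2.5 0 0 0 0.5 1"
}}

```text
t: 11.38
eef_pos: [0.5568, -0.0959, 0.1428]
tool_rot: [0.001, 0.728, 0.685, 0.001]
contact_force: [0.9, 0.2, -2.2]
gripper_width: 0.506
```

Run:
```python
from h import *
o=st();save(read_camera('wrist'),'w12.png')
save(cv2.resize(read_camera('top')[130:240,220:360],None,fx=5,fy=5,interpolation=2),'t12.png')
save(cv2.resize(read_camera('scene')[130:250,180:330],None,fx=5,fy=5,interpolation=2),'s12.png')
```

```text
t 11.38 p [ 0.5568 -0.0959  0.1428] yaw 86.48 zax [ 0.003  0.    -1.   ] q1,q7 [ 0.57 -0.32] F [ 0.9  0.2 -2.2] M [ 0.02  -0.051 -0.023] w 0.506
```

View pics/w12.png

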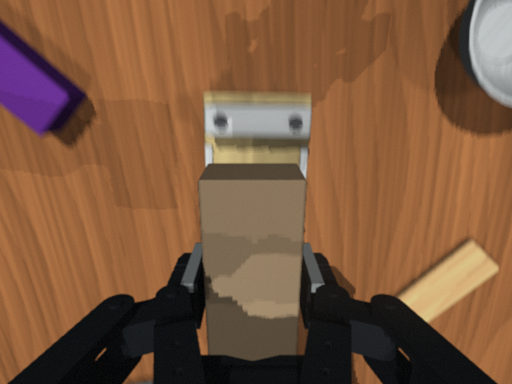

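View pics/t12.png

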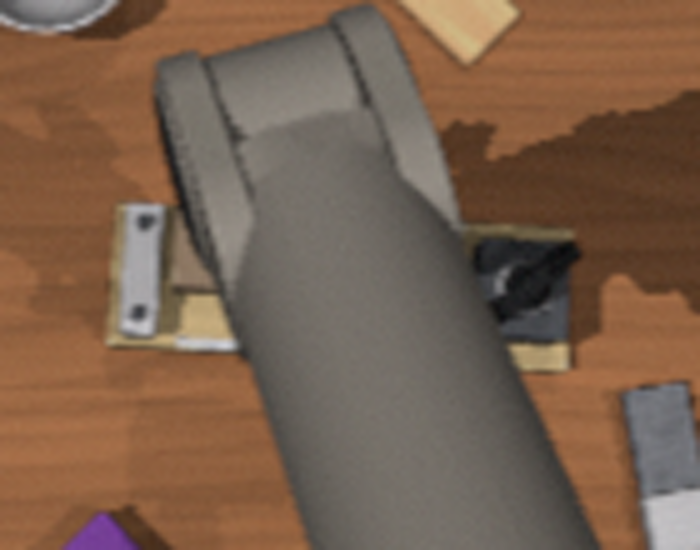

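View pics/s12.png

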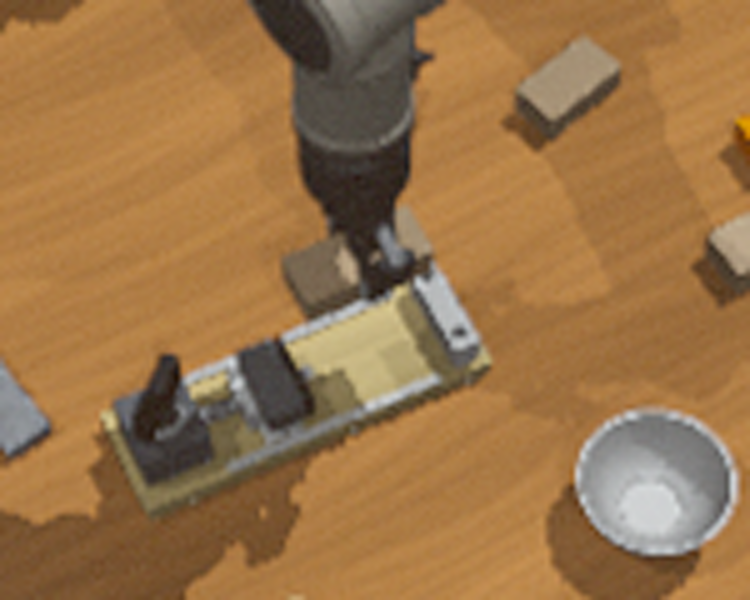

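Run:
```python
from h import *
o=st();im=read_camera('wrist');save(cv2.resize(im[80:190,190:330],None,fx=5,fy=5,interpolation=2),'w12c.png')
```

```text
t 11.53 p [ 0.5565 -0.0972  0.1423] yaw 86.18 zax [ 0.003 -0.001 -1.   ] q1,q7 [ 0.57 -0.32] F [ 0.1  1.5 -2. ] M [ 0.093  0.041 -0.004] w 0.509
```

View pics/w12c.png

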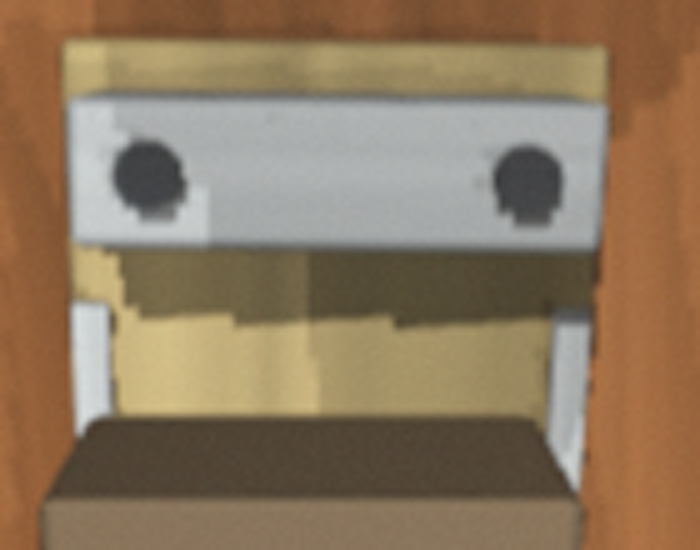

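Run:
```python
from h import *
o=st()
f=lambda x,y,z: ray('wrist',(190+(x-2)/5,80+(y-2)/5),z,o)[:2]
P=dict(bl=f(68,100,.05),br=f(607,107,.05),fl=f(74,243,.05),fr=f(600,251,.05),el=f(64,38,.02),er=f(606,48,.02))
for k,v in P.items():print(k,v.round(4))
ang=lambda a,b:np.degrees(np.arctan2(*(b-a)[::-1])).round(2)
print(ang(P['bl'],P['br']),ang(P['fl'],P['fr']),ang(P['el'],P['er']))
F=(P['fl']+P['fr'])/2;E=(P['el']+P['er'])/2;print('F',F,'E',E,np.linalg.norm(P['el']-P['er']),np.linalg.norm(P['bl']-P['br']),np.linalg.norm(P['bl']-P['fl']))
th=np.radians(4.8);y=np.array([np.sin(th),np.cos(th)])
print('mid from F',F-.05*y,'from E',E-.08*y)
# tile corners z = top? tile top z = eef z -.0053+.03
tz=o['eef_pos'][2]-.0053+.03
a,b=f(45,500,tz),f(580,500,tz);print('tile end',a,b,(a+b)/2,ang(a,b))
```

```text
t 11.58 p [ 0.5565 -0.0948  0.1424] yaw 86.35 zax [ 0.003  0.001 -1.   ] q1,q7 [ 0.57 -0.32] F [-1.1  0.8 -2.4] M [ 0.084 -0.018  0.023] w 0.511
bl [ 0.526  -0.0177]
br [ 0.6046 -0.0237]
fl [ 0.5245 -0.0383]
fr [ 0.6035 -0.0445]
el [ 0.5219 -0.0089]
er [ 0.6098 -0.0161]
-4.39 -4.54 -4.67
F [ 0.56397977 -0.04139448] E [ 0.56587211 -0.01251123] 0.08824707680075557 0.07880369877866539 0.02060000118056858
mid from F [ 0.55979588 -0.09121912] from E [ 0.55917789 -0.09223066]
tile end [ 0.53836463 -0.04476101] [ 0.58109247 -0.04752271] [ 0.55972855 -0.04614186] -3.7
```

>>> {"name": "send_rows", "arguments": {
  "motion": "0.3 0 -1 0 0 -0.8 1;0 0 -2 0 0 0 1;0 0 -2 0 0 0 1;0 0 -1.2 0 0 0 1;0 0 0 0 0 0 1"
}}

```text
t: 12.0
eef_pos: [0.5604, -0.0873, 0.0791]
tool_rot: [0.001, 0.732, 0.681, 0.003]
contact_force: [-1.3, 0.1, -2.8]
gripper_width: 0.506
```

Run:
```python
from h import *
o=st();im=read_camera('wrist');save(cv2.resize(im[60:250,170:340],None,fx=3.5,fy=3.5,interpolation=2),'w13c.png');st()
```

```text
t 12.0 p [ 0.5604 -0.0873  0.0791] yaw 85.9 zax [ 0.006  0.003 -1.   ] q1,q7 [ 0.52 -0.41] F [-1.3  0.1 -2.8] M [-0.039  0.082 -0.058] w 0.506
t 12.05 p [ 0.5608 -0.0869  0.08  ] yaw 85.92 zax [ 0.007  0.003 -1.   ] q1,q7 [ 0.52 -0.41] F [-0.9  0.2 -2.9] M [ 0.026  0.047 -0.022] w 0.503
```

View pics/w13c.png

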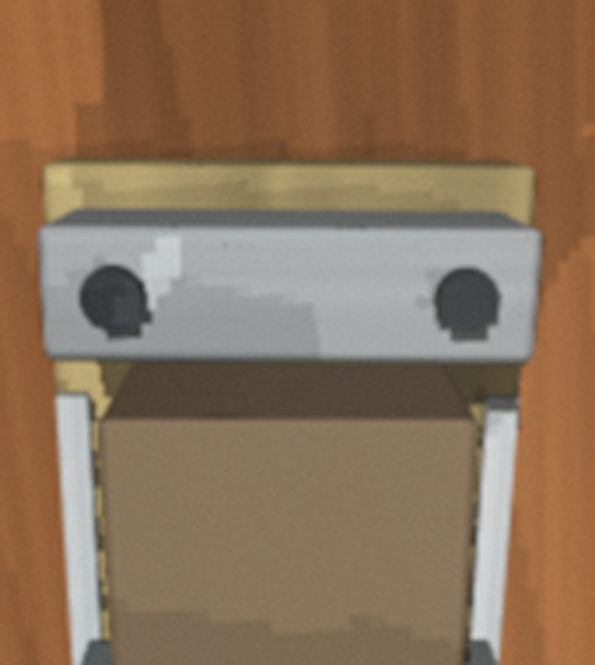

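>>> {"name": "send_rows", "arguments": {
  "motion": "-0.1 -0.7 0 0 0.3 -0.2 1;0 -0.5 0 -0.2 0 -0.2 1;0 0 -0.6 0 0 0 1;0 -0.1 -0.8 0 0 0 1;0 0 0 0 0 0 1"
}}

```text
t: 12.47
eef_pos: [0.5622, -0.1003, 0.0681]
tool_rot: [0.003, 0.734, 0.679, 0.002]
contact_force: [-0.7, -0.1, -3.5]
gripper_width: 0.506
```

Run:
```python
from h import *
o=st();im=read_camera('wrist');save(cv2.resize(im[60:250,170:340],None,fx=3.5,fy=3.5,interpolation=2),'w14c.png');st()
```

```text
t 12.47 p [ 0.5622 -0.1003  0.0681] yaw 85.54 zax [ 0.006 -0.001 -1.   ] q1,q7 [ 0.52 -0.4 ] F [-0.7 -0.1 -3.5] M [-0.006  0.039  0.026] w 0.506
t 12.52 p [ 0.5626 -0.1001  0.0687] yaw 85.55 zax [ 0.007 -0.001 -1.   ] q1,q7 [ 0.52 -0.4 ] F [-0.8  0.2 -2.5] M [-0.042  0.029  0.012] w 0.507
```

View pics/w14c.png

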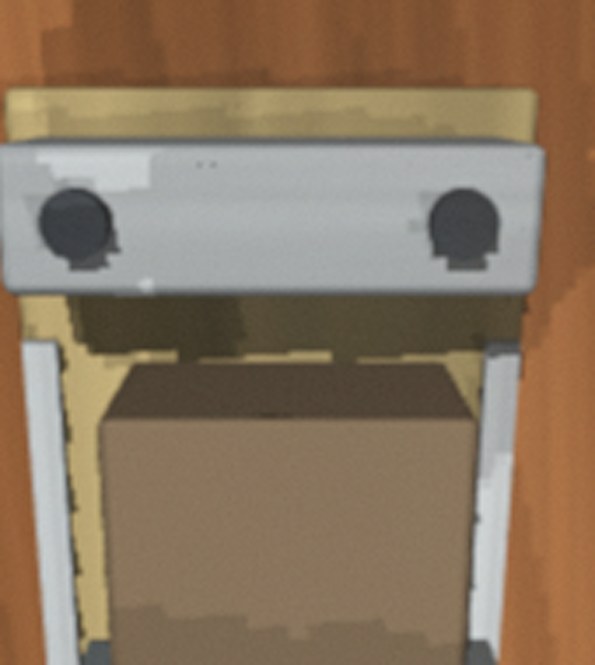

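>>> {"name": "send_rows", "arguments": {
  "motion": "-0.28 0.1 -0.5 0 0.4 0 1;0 0 -0.8 0 0 0 1;0 0 -0.5 0 0 0 1;0 0 0 0 0 0 1"
}}

```text
t: 12.85
eef_pos: [0.5598, -0.0989, 0.0494]
tool_rot: [0.001, 0.734, 0.679, -0.0]
contact_force: [-0.9, -0.2, -2.6]
gripper_width: 0.509
```

Run:
```python
from h import *
o=st();im=read_camera('wrist');save(cv2.resize(im[60:250,170:340],None,fx=3.5,fy=3.5,interpolation=2),'w15c.png');st()
save(cv2.resize(read_camera('scene')[150:250,180:300],None,fx=6,fy=6,interpolation=2),'s15.png')
```

```text
t 12.85 p [ 0.5598 -0.0989  0.0494] yaw 85.54 zax [ 0.    -0.001 -1.   ] q1,q7 [ 0.51 -0.42] F [-0.9 -0.2 -2.6] M [-0.014  0.037  0.011] w 0.509
t 12.9 p [ 0.5599 -0.0988  0.0497] yaw 85.54 zax [ 0.001 -0.001 -1.   ] q1,q7 [ 0.51 -0.42] F [-0.2  0.2 -2.8] M [-0.042  0.019 -0.002] w 0.508
```

View pics/w15c.png

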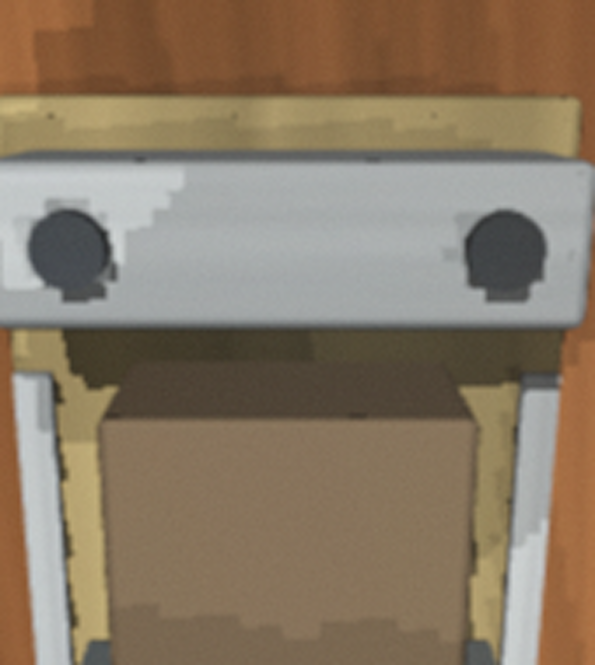

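View pics/s15.png

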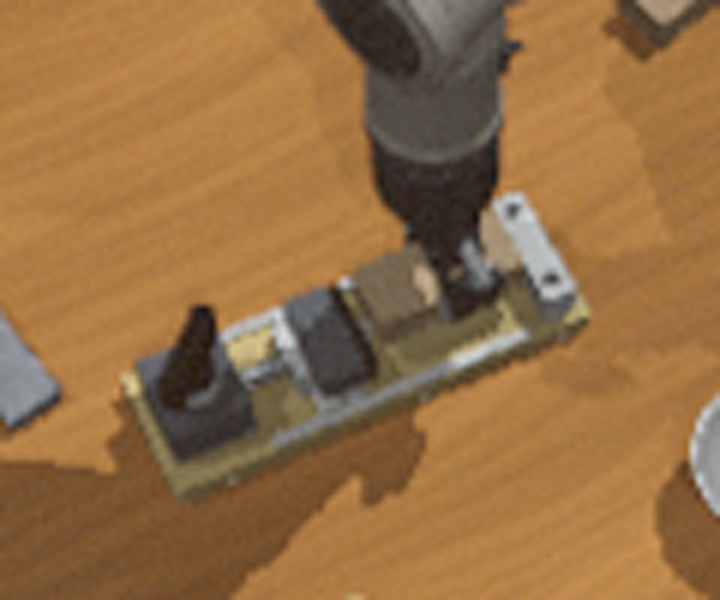

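>>> {"name": "send_rows", "arguments": {
  "motion": "0 0 -0.6 0 0 0 1;0 0 -0.6 0 0 0 1;0 0 -0.5 0 0 0 1;0 0 -0.3 0 0 0 1;0 0 0 0 0 0 1"
}}

```text
t: 13.37
eef_pos: [0.5609, -0.0987, 0.0285]
tool_rot: [0.001, 0.734, 0.679, 0.0]
contact_force: [-0.3, -0.2, -3.4]
gripper_width: 0.503
```

Run:
```python
from h import *
o=st();im=read_camera('wrist');save(cv2.resize(im[60:250,170:340],None,fx=3.5,fy=3.5,interpolation=2),'w16c.png');st()
```

```text
t 13.37 p [ 0.5609 -0.0987  0.0285] yaw 85.55 zax [ 0.003 -0.001 -1.   ] q1,q7 [ 0.49 -0.45] F [-0.3 -0.2 -3.4] M [-0.008  0.054  0.001] w 0.503
t 13.42 p [ 0.5609 -0.0988  0.0287] yaw 85.54 zax [ 0.003 -0.001 -1.   ] q1,q7 [ 0.49 -0.45] F [ 0.1 -0.7 -2.7] M [-0.005  0.025  0.003] w 0.505
```

View pics/w16c.png

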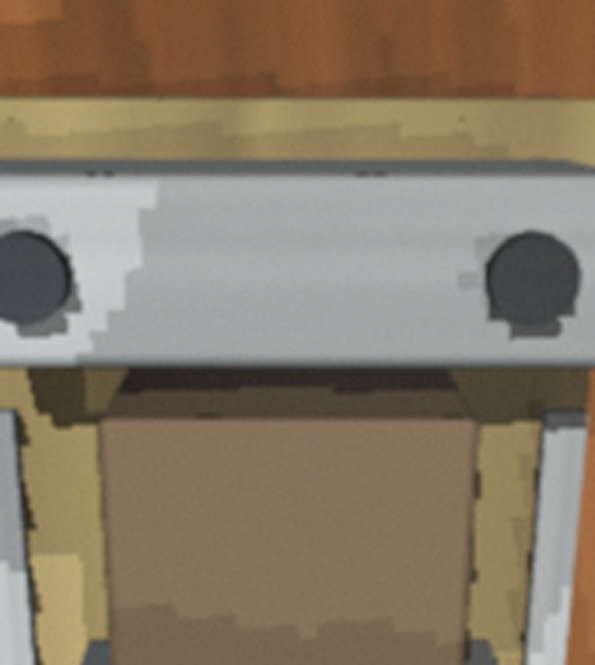

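>>> {"name": "send_rows", "arguments": {
  "motion": "-0.12 0 -0.2 0 0 0 1;0 0 -0.15 0 0 0 1;0 0 0 0 0 0 1"
}}

```text
t: 13.67
eef_pos: [0.5599, -0.0987, 0.0254]
tool_rot: [0.002, 0.734, 0.679, 0.001]
contact_force: [0.5, 0.3, -1.5]
gripper_width: 0.508
```

>>> {"name": "send_rows", "arguments": {
  "motion": "0 0 -0.05 0 0 0 1;0 0 0 0 0 0 0.3;0 0 0 0 0 0 0.3;0 0 0 0 0 0 0.3;0 0 0 0 0 0 0.3"
}}

```text
t: 14.08
eef_pos: [0.5617, -0.0987, 0.0265]
tool_rot: [0.003, 0.734, 0.679, 0.002]
contact_force: [-0.8, 0.6, 0.6]
gripper_width: 0.697
```

Run:
```python
from h import *
o=st();im=read_camera('wrist');save(im,'w17.png');st()
```

```text
t 14.08 p [ 0.5617 -0.0987  0.0265] yaw 85.54 zax [ 0.007 -0.002 -1.   ] q1,q7 [ 0.49 -0.45] F [-0.8  0.6  0.6] M [0.025 0.009 0.002] w 0.697
t 14.13 p [ 0.5617 -0.0987  0.0265] yaw 85.55 zax [ 0.007 -0.002 -1.   ] q1,q7 [ 0.49 -0.45] F [ 0.2 -0.   0.2] M [0.001 0.016 0.052] w 0.699
```

View pics/w17.png

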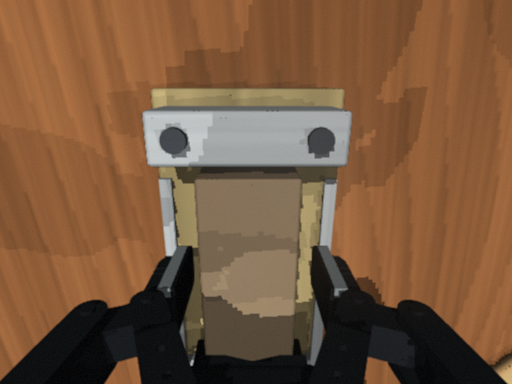

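>>> {"name": "send_rows", "arguments": {
  "motion": "-0.05 0 0.5 0 0 0 0.3;0 0 1 0 0 0 0.3;0 0 1.5 0 0 0 0.3;0 0 2 0 0 0 0.3;0 0 3 0 0 0 0.3;0 0 3 0 0 0 0;0 0 2 0 0 0 0;0 0 2 0 0 0 0;0 0 0 0 0 0 0"
}}

```text
t: 14.88
eef_pos: [0.5594, -0.0972, 0.1883]
tool_rot: [0.003, 0.733, 0.68, 0.002]
contact_force: [2.0, 0.8, 1.2]
gripper_width: 1.001
```

Run:
```python
from h import *
o=st();im=read_camera('wrist');save(im,'w18.png');st()
save(cv2.resize(read_camera('scene')[150:250,180:300],None,fx=6,fy=6,interpolation=2),'s18.png')
```

```text
t 14.88 p [ 0.5594 -0.0972  0.1883] yaw 85.68 zax [ 0.006 -0.001 -1.   ] q1,q7 [ 0.6  -0.29] F [2.  0.8 1.2] M [ 0.026 -0.047 -0.03 ] w 1.001
t 14.93 p [ 0.5587 -0.0972  0.1867] yaw 85.68 zax [ 0.005 -0.001 -1.   ] q1,q7 [ 0.6  -0.29] F [ 0.3 -0.7  0. ] M [ 0.027  0.009 -0.003] w 1.0
```

View pics/w18.png

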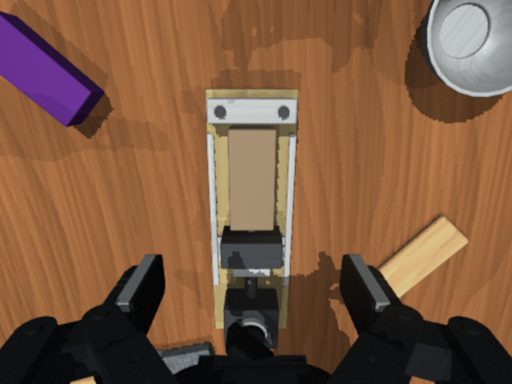

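View pics/s18.png

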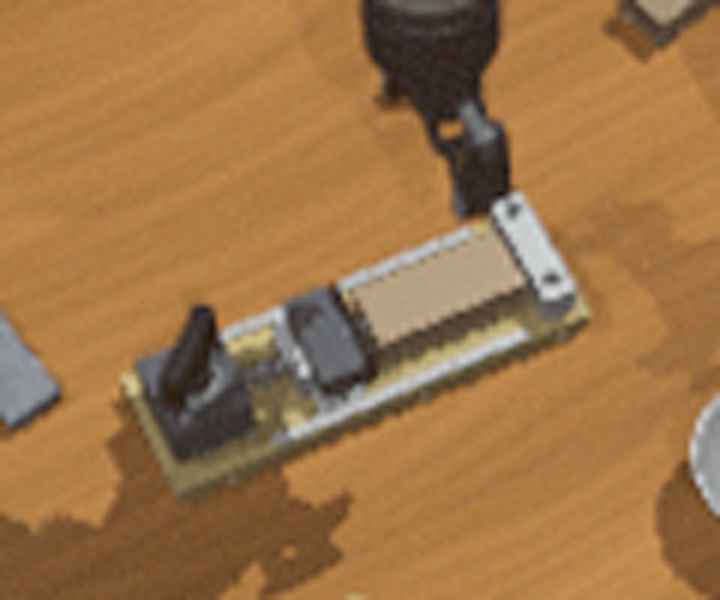

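>>> {"name": "send_rows", "arguments": {
  "motion": "-0.2 -2.4 0 0 0 6.3 0;-0.2 -2.4 0 0 0 6.3 0;-0.2 -2.4 0 0 0 6.3 0;-0.2 -2.4 0 0 0 6.3 0;-0.2 -2.4 0 0 0 6.3 0;-0.2 -2.4 0 0 0 6.3 0;0 -2.4 0 0 0 6.3 0;0 0 0 0 0 0 0"
}}

```text
t: 15.65
eef_pos: [0.5376, -0.2686, 0.1767]
tool_rot: [-0.007, 0.403, 0.915, -0.001]
contact_force: [0.2, -0.7, 0.1]
gripper_width: 0.998
```

Run:
```python
from h import *
o=st();im=read_camera('wrist');save(im,'w19.png');
z=np.clip(cv2.resize(im[90:290,150:350],None,fx=3,fy=3,interpolation=2).astype(float)*2.5,0,255).astype(np.uint8);save(z,'w19c.png')
```

```text
t 15.65 p [ 0.5376 -0.2686  0.1767] yaw 132.43 zax [-0.014  0.003 -1.   ] q1,q7 [0.95 0.73] F [ 0.2 -0.7  0.1] M [-0.04  -0.012 -0.009] w 0.998
```

View pics/w19c.png

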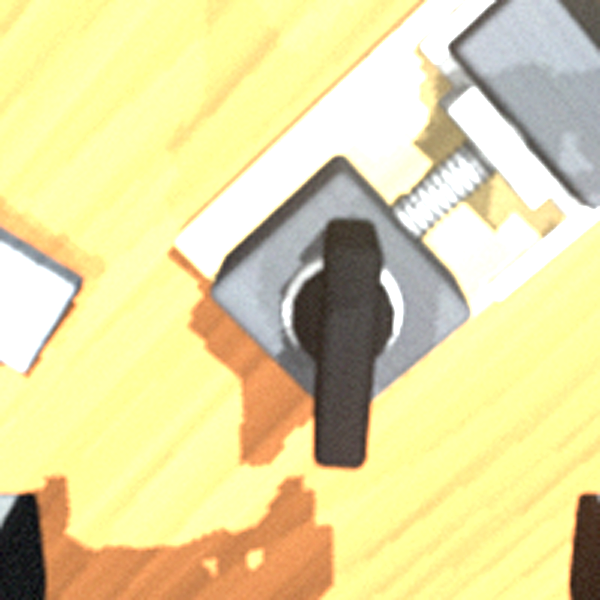

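Run:
```python
from h import *
o=st()
a=ray('wrist',(150+354/3,90+256/3),.107,o);b=ray('wrist',(150+340/3,90+466/3),.107,o)
print(a,b,(a+b)/2,np.linalg.norm(a-b),np.degrees(np.arctan2(*(a-b)[:2][::-1])))
```

```text
t 15.7 p [ 0.5376 -0.2658  0.1765] yaw 132.26 zax [-0.014  0.005 -1.   ] q1,q7 [0.95 0.73] F [-0.5 -0.5  0. ] M [-0.012 -0.029 -0.068] w 0.999
[ 0.52899165 -0.24007028  0.107     ] [ 0.56447262 -0.28315876  0.107     ] [ 0.54673213 -0.26161452  0.107     ] 0.055816807371097385 129.46955747574412
```

>>> {"name": "send_rows", "arguments": {
  "motion": "0.45 0.15 -1.5 -0.2 -0.4 -1.4 0;0.45 0.1 -2 -0.1 -0.4 -1.3 0;0 0 -2 0 0 0 0;0 0 -1.5 0 0 0 0;0 0 -0.8 0 0 0 0;0 0 0 0 0 0 0"
}}

```text
t: 16.2
eef_pos: [0.5446, -0.2566, 0.0918]
tool_rot: [-0.004, 0.429, 0.903, 0.002]
contact_force: [0.1, 0.5, 0.2]
gripper_width: 0.998
```

Run:
```python
from h import *
o=st();im=read_camera('wrist');
z=np.clip(cv2.resize(im[100:350,150:350],None,fx=2.4,fy=2.4,interpolation=2).astype(float)*2.5,0,255).astype(np.uint8);save(z,'w20c.png');st()
```

```text
t 16.2 p [ 0.5446 -0.2566  0.0918] yaw 129.19 zax [-0.005  0.007 -1.   ] q1,q7 [0.88 0.59] F [0.1 0.5 0.2] M [ 0.005  0.019 -0.   ] w 0.998
t 16.25 p [ 0.545  -0.2565  0.0925] yaw 129.21 zax [-0.004  0.006 -1.   ] q1,q7 [0.88 0.59] F [-0.2 -0.1 -0.1] M [ 0.01  -0.006 -0.015] w 1.004
```

View pics/w20c.png

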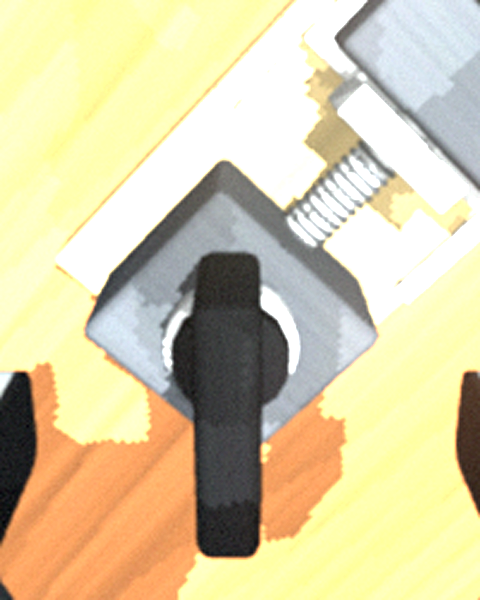

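>>> {"name": "send_rows", "arguments": {
  "motion": "0.17 -0.6 -0.7 -0.4 -0.3 0 0;0 0 -0.6 0 0 0 0;0 0 0 0 0 0 0"
}}

```text
t: 16.5
eef_pos: [0.5483, -0.2622, 0.0805]
tool_rot: [0.002, 0.429, 0.903, 0.0]
contact_force: [-0.4, -0.7, -0.7]
gripper_width: 0.999
```

```bash
sed -i "s/round(o\['gripper_width'\],3))/round(o['gripper_width'],3),'tau7',round(float(o['joint_torque'][6]),4))/" h.py
python3 - <<'E'
from h import *
o=st();im=read_camera('wrist');
z=np.clip(cv2.resize(im[100:350,150:350],None,fx=2.4,fy=2.4,interpolation=2).astype(float)*2.5,0,255).astype(np.uint8);save(z,'w21c.png');st()
E
```

```text
t 16.5 p [ 0.5483 -0.2622  0.0805] yaw 129.24 zax [ 0.004 -0.002 -1.   ] q1,q7 [0.87 0.58] F [-0.4 -0.7 -0.7] M [0.022 0.064 0.011] w 0.999 tau7 -0.0574
t 16.55 p [ 0.5485 -0.2625  0.081 ] yaw 129.22 zax [ 0.005 -0.002 -1.   ] q1,q7 [0.87 0.58] F [-0.4  0.2  0.1] M [-0.002 -0.002  0.041] w 1.005 tau7 -0.0341
```

View pics/w21c.png

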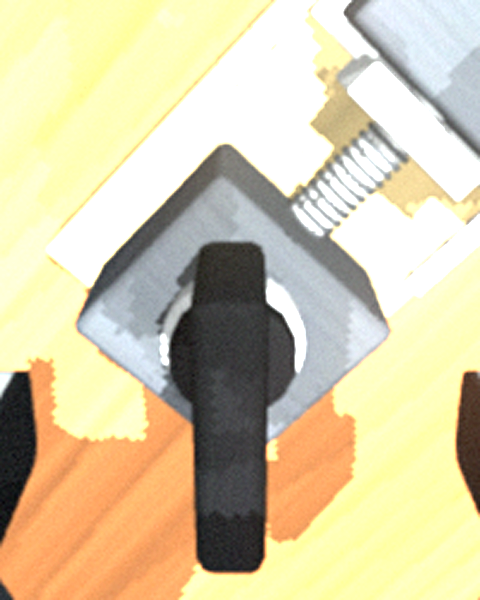

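>>> {"name": "send_rows", "arguments": {
  "motion": "-0.2 -0.16 -0.35 0 -0.2 0 0;0 0 0 0 0 0 0.5;0 0 0 0 0 0 1;0 0 0 0 0 0 1;0 0 0 0 0 0 1;0 0 0 0 0 0 1;0 0 0 0 0 0 1;0 0 0 0 0 0 1",
  "newtons": 40
}}

```text
t: 17.22
eef_pos: [0.5471, -0.2655, 0.0793]
tool_rot: [0.006, 0.429, 0.903, 0.0]
contact_force: [-0.1, 0.6, -0.2]
gripper_width: 0.154
```

Run:
```python
from h import *
for i in range(4):
  st();read_camera('top')
```

```text
t 17.22 p [ 0.5471 -0.2655  0.0793] yaw 129.14 zax [ 0.011 -0.005 -1.   ] q1,q7 [0.88 0.58] F [-0.1  0.6 -0.2] M [-0.201  0.226 -0.035] w 0.154 tau7 -0.0122
t 17.27 p [ 0.5471 -0.2655  0.0793] yaw 129.14 zax [ 0.011 -0.005 -1.   ] q1,q7 [0.88 0.58] F [ 0.  -0.3  1.5] M [-0.118  0.253 -0.008] w 0.156 tau7 -0.0063
t 17.32 p [ 0.5471 -0.2654  0.0793] yaw 129.14 zax [ 0.011 -0.005 -1.   ] q1,q7 [0.88 0.58] F [-0.5 -0.2  2.3] M [-0.088  0.305  0.042] w 0.158 tau7 -0.0077
t 17.37 p [ 0.5471 -0.2655  0.0793] yaw 129.14 zax [ 0.011 -0.005 -1.   ] q1,q7 [0.88 0.58] F [-1.2 -0.2  1.2] M [-0.12   0.367  0.007] w 0.151 tau7 -0.0091
```

>>> {"name": "send_rows", "arguments": {
  "motion": "0 0 0 0 0 -7 1;0 0 0 0 0 -7 1;0 0 0 0 0 -7 1;0 0 0 0 0 -7 1;0 0 0 0 0 -7 1;0 0 0 0 0 -7 1;0 0 0 0 0 -7 1;0 0 0 0 0 -7 1;0 0 0 0 0 -7 1;0 0 0 0 0 -7 1"
}}

```text
t: 18.25
eef_pos: [0.5458, -0.2656, 0.0793]
tool_rot: [0.005, 0.877, 0.481, -0.004]
contact_force: [-1.3, 0.4, -0.6]
gripper_width: 0.156
```

Run:
```python
from h import *
for i in range(3):
  st();im=read_camera('top')
save(cv2.resize(im[140:240,220:360],None,fx=5,fy=5,interpolation=2),'t22.png')
save(cv2.resize(read_camera('scene')[170:250,180:300],None,fx=6,fy=6,interpolation=2),'s22.png')
```

```text
t 18.25 p [ 0.5458 -0.2656  0.0793] yaw 57.54 zax [-0.002 -0.011 -1.   ] q1,q7 [ 0.66 -0.5 ] F [-1.3  0.4 -0.6] M [-0.02   0.327  0.15 ] w 0.156 tau7 1.5122
t 18.3 p [ 0.5458 -0.2656  0.0793] yaw 57.13 zax [-0.002 -0.012 -1.   ] q1,q7 [ 0.66 -0.51] F [-0.5 -0.6  0.4] M [-0.022  0.247  0.084] w 0.159 tau7 0.5185
t 18.35 p [ 0.5459 -0.2656  0.0793] yaw 57.8 zax [-0.002 -0.012 -1.   ] q1,q7 [ 0.66 -0.5 ] F [-1.9 -0.8  1.1] M [ 0.004  0.347 -0.027] w 0.157 tau7 -1.3141
```

View pics/t22.png

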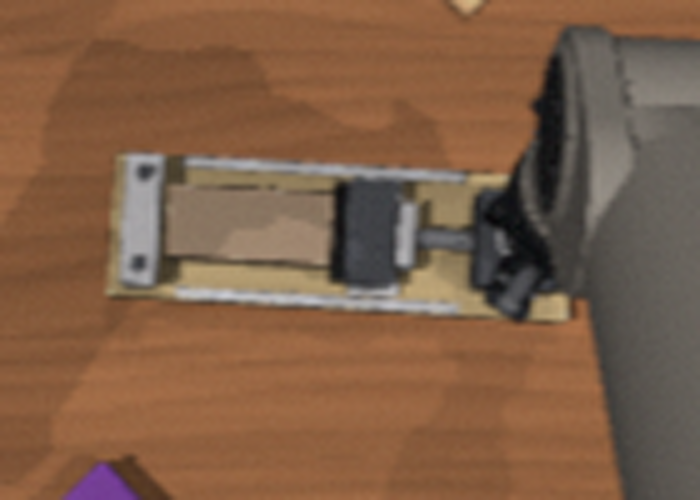

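View pics/s22.png

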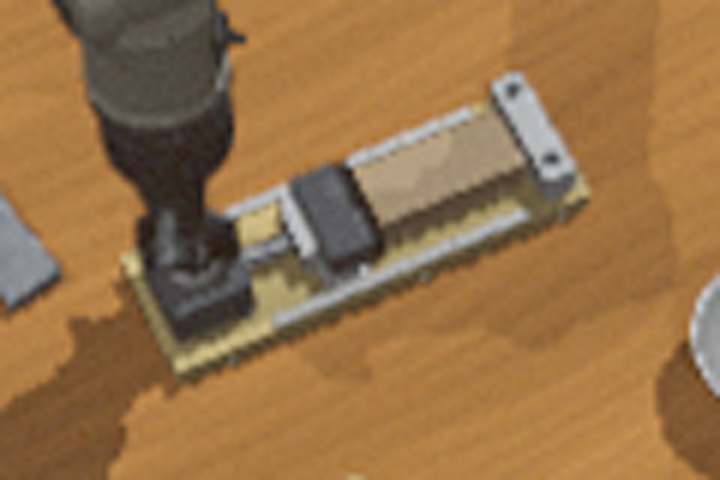

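Run:
```python
from h import *
im=np.mean([read_camera('top').astype(float) for i in range(3)],0).astype(np.uint8);st()
save(cv2.resize(im[168:208,238:312],None,fx=10.8,fy=10.8,interpolation=cv2.INTER_CUBIC),'t23.png')
f=lambda x,y,z: ray('top',(238+x/10.8,168+y/10.8),z)[:2]
print(f(100,200,.05),f(200,200,.05))
```

```text
t 18.6 p [ 0.5459 -0.2656  0.0793] yaw 57.98 zax [-0.002 -0.011 -1.   ] q1,q7 [ 0.66 -0.49] F [-1.3 -0.2  2.2] M [0.004 0.398 0.   ] w 0.151 tau7 0.0124
[ 0.55501462 -0.03169812] [ 0.55444692 -0.05978424]
```

View pics/t23.png

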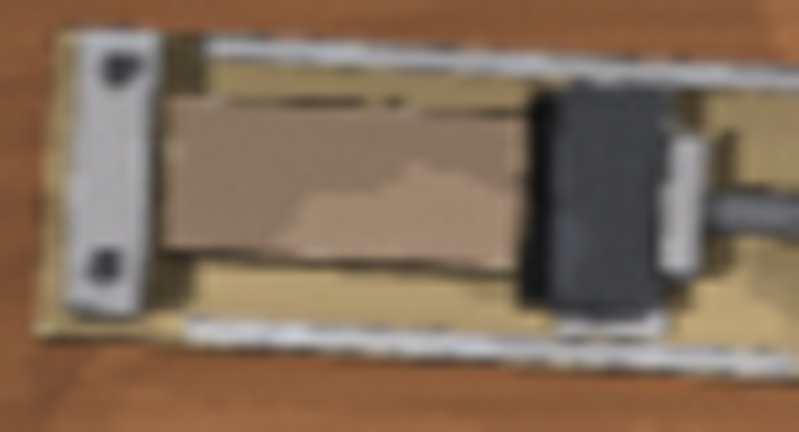

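>>> {"name": "send_rows", "arguments": {
  "motion": "0 0 0 0 0 -3.5 1;0 0 0 0 0 -3.5 1;0 0 0 0 0 -3.5 1;0 0 0 0 0 -3.5 1;0 0 0 0 0 -3.5 1;0 0 0 0 0 -3.5 1"
}}

```text
t: 19.1
eef_pos: [0.5455, -0.2654, 0.0793]
tool_rot: [0.003, 0.949, 0.316, -0.004]
contact_force: [-1.1, -0.3, 1.7]
gripper_width: 0.154
```

Run:
```python
from h import *
st();ims=[]
for i in range(3):
  ims.append(read_camera('top').astype(float));st()
im=np.mean(ims,0).astype(np.uint8)
save(cv2.resize(im[168:208,238:312],None,fx=10.8,fy=10.8,interpolation=cv2.INTER_CUBIC),'t24.png')
```

```text
t 19.1 p [ 0.5455 -0.2654  0.0793] yaw 36.86 zax [-0.005 -0.008 -1.   ] q1,q7 [ 0.6  -0.81] F [-1.1 -0.3  1.7] M [-0.047  0.389  0.187] w 0.154 tau7 0.6443
t 19.15 p [ 0.5455 -0.2654  0.0793] yaw 36.65 zax [-0.005 -0.008 -1.   ] q1,q7 [ 0.6  -0.81] F [-1.3  0.8  2.1] M [0.01  0.389 0.005] w 0.159 tau7 0.1608
t 19.2 p [ 0.5456 -0.2654  0.0793] yaw 36.96 zax [-0.005 -0.008 -1.   ] q1,q7 [ 0.6 -0.8] F [-1.9  0.2  1.7] M [-0.107  0.383 -0.009] w 0.152 tau7 -0.63
t 19.25 p [ 0.5456 -0.2654  0.0793] yaw 37.06 zax [-0.005 -0.008 -1.   ] q1,q7 [ 0.6 -0.8] F [-2.  -0.2  1.7] M [-0.029  0.355 -0.016] w 0.157 tau7 -0.2326
```

View pics/t24.png

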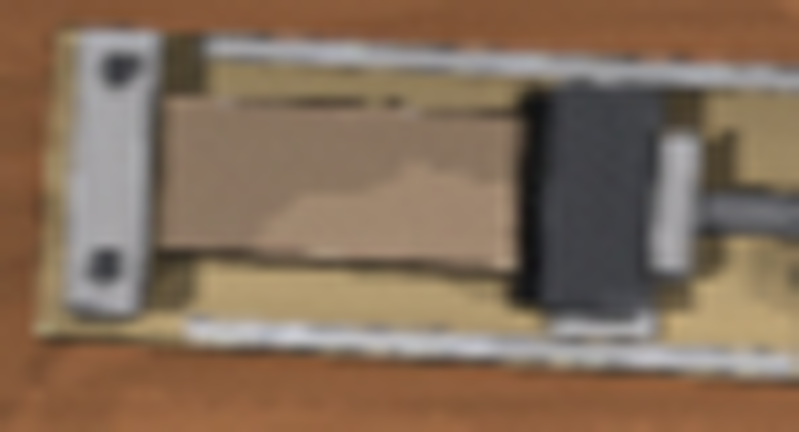

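>>> {"name": "send_rows", "arguments": {
  "motion": "0 0 0 0 0 -2.5 1;0 0 0 0 0 -2.5 1;0 0 0 0 0 -2.5 1"
}}

```text
t: 19.5
eef_pos: [0.5455, -0.2653, 0.0793]
tool_rot: [0.003, 0.966, 0.258, -0.004]
contact_force: [-1.8, -0.3, 2.6]
gripper_width: 0.158
```

Run:
```python
from h import *
st();ims=[]
for i in range(3):
  ims.append(read_camera('top').astype(float));st()
im=np.mean(ims,0).astype(np.uint8)
save(cv2.resize(im[168:208,238:312],None,fx=10.8,fy=10.8,interpolation=cv2.INTER_CUBIC),'t25.png')
```

```text
t 19.5 p [ 0.5455 -0.2653  0.0793] yaw 29.92 zax [-0.006 -0.007 -1.   ] q1,q7 [ 0.58 -0.91] F [-1.8 -0.3  2.6] M [-0.09   0.415  0.186] w 0.158 tau7 0.4002
t 19.55 p [ 0.5455 -0.2653  0.0793] yaw 29.76 zax [-0.006 -0.007 -1.   ] q1,q7 [ 0.58 -0.91] F [-1.4 -0.2  1. ] M [-0.004  0.431  0.082] w 0.157 tau7 0.0494
t 19.6 p [ 0.5455 -0.2652  0.0793] yaw 29.96 zax [-0.006 -0.007 -1.   ] q1,q7 [ 0.58 -0.91] F [-1.3  0.5  1.8] M [-0.027  0.4   -0.009] w 0.158 tau7 -0.4676
t 19.65 p [ 0.5455 -0.2653  0.0793] yaw 30.0 zax [-0.006 -0.007 -1.   ] q1,q7 [ 0.58 -0.91] F [-1.  -0.9  3. ] M [-0.043  0.397  0.018] w 0.155 tau7 -0.1756
```

View pics/t25.png

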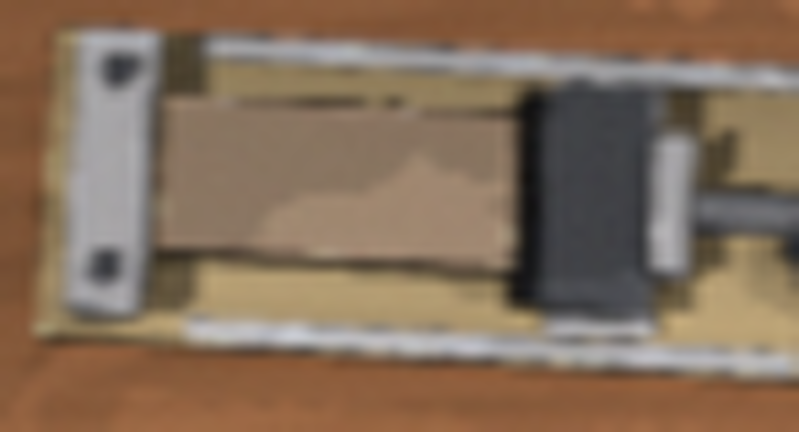

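>>> {"name": "send_rows", "arguments": {
  "motion": "0 0 0 0 0 -1.5 1;0 0 0 0 0 -1.5 1"
}}

```text
t: 19.82
eef_pos: [0.5454, -0.2652, 0.0793]
tool_rot: [0.002, 0.972, 0.234, -0.004]
contact_force: [-1.9, -0.2, 1.9]
gripper_width: 0.154
```

```bash
cat > m.py <<'E'
from h import *
M=[];Y=[]
def y():
    o=get_obs();T=wT(o);M.append(o['torque'][2]);Y.append(np.degrees(np.arctan2(T[1,0],T[0,0])))
y()
for i in range(8): read_camera('top');y()
print('t',o['t'] if 0 else get_obs()['t'],'M',np.round(M,3),'Y',np.round(Y,2),'static mean',np.mean(M[3:]).round(4),'yaw',np.mean(Y[3:]).round(3))
E
python3 m.py
```

```text
t 20.2167 M [0.187 0.112 0.072 0.048 0.054 0.079 0.073 0.035 0.114] Y [27.1  26.98 27.1  27.14 27.15 27.15 27.14 27.14 27.13] static mean 0.0671 yaw 27.141
```

>>> {"name": "send_rows", "arguments": {
  "motion": "0 0 0 0 0 -1.5 1;0 0 0 0 0 -1.5 1"
}}

```text
t: 20.38
eef_pos: [0.5455, -0.2652, 0.0793]
tool_rot: [0.002, 0.978, 0.208, -0.004]
contact_force: [-1.6, 0.5, 3.1]
gripper_width: 0.156
```

```bash
python3 m.py
```

```text
t 20.7833 M [0.123 0.077 0.079 0.06  0.036 0.045 0.104 0.098 0.073] Y [23.99 23.89 24.03 24.1  24.12 24.13 24.13 24.13 24.13] static mean 0.0691 yaw 24.12
```

>>> {"name": "send_rows", "arguments": {
  "motion": "0 0 0 0 0 -1.5 1;0 0 0 0 0 -1.5 1"
}}

```text
t: 20.95
eef_pos: [0.5454, -0.2652, 0.0793]
tool_rot: [0.002, 0.983, 0.182, -0.004]
contact_force: [-0.9, 0.7, 2.8]
gripper_width: 0.156
```

```bash
python3 m.py
```

```text
t 21.35 M [ 0.145  0.117  0.063  0.075  0.058 -0.006  0.064 -0.012  0.053] Y [20.97 20.88 21.02 21.08 21.1  21.11 21.11 21.1  21.11] static mean 0.0388 yaw 21.102
```

>>> {"name": "send_rows", "arguments": {
  "motion": "0 0 0 0 0 -1.5 1;0 0 0 0 0 -1.5 1"
}}

```text
t: 21.52
eef_pos: [0.5454, -0.2651, 0.0793]
tool_rot: [0.002, 0.988, 0.156, -0.004]
contact_force: [-2.0, -0.2, 1.6]
gripper_width: 0.158
```

```bash
cat >> m.py <<'E'
ims=[read_camera('top').astype(float) for i in range(2)]
import sys
save(cv2.resize(np.mean(ims,0).astype(np.uint8)[168:208,238:312],None,fx=10.8,fy=10.8,interpolation=cv2.INTER_CUBIC),sys.argv[1])
E
python3 m.py t27.png
```

```text
t 21.9167 M [0.163 0.137 0.067 0.047 0.028 0.051 0.063 0.068 0.022] Y [17.96 17.86 18.   18.06 18.08 18.09 18.09 18.09 18.09] static mean 0.0465 yaw 18.083
```

View pics/t27.png

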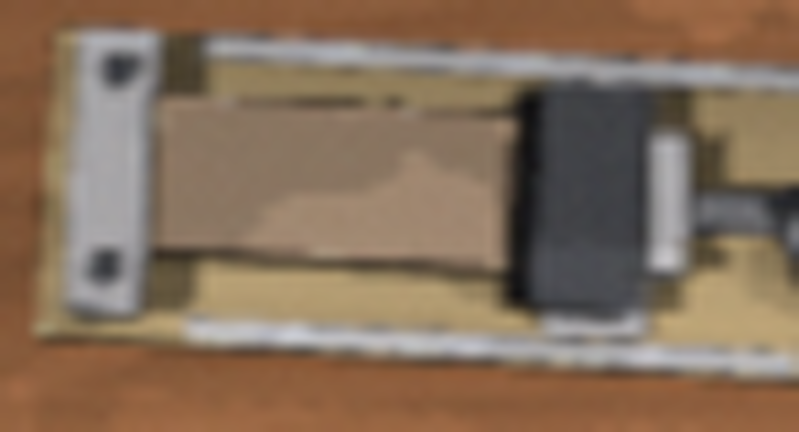

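>>> {"name": "send_rows", "arguments": {
  "motion": "0 0 0 0 0 -1.5 1;0 0 0 0 0 -1.5 1"
}}

```text
t: 22.18
eef_pos: [0.5454, -0.265, 0.0793]
tool_rot: [0.002, 0.992, 0.13, -0.004]
contact_force: [-1.8, 0.4, 2.6]
gripper_width: 0.155
```

```bash
python3 m.py t28.png
```

```text
t 22.5833 M [0.185 0.099 0.044 0.106 0.047 0.113 0.017 0.044 0.02 ] Y [14.94 14.84 14.98 15.04 15.07 15.07 15.07 15.07 15.07] static mean 0.058 yaw 15.066
```

>>> {"name": "send_rows", "arguments": {
  "motion": "0 0 0 0 0 -1.2 1;0 0 0 0 0 -1.2 1"
}}

```text
t: 22.85
eef_pos: [0.5454, -0.265, 0.0793]
tool_rot: [0.001, 0.994, 0.109, -0.004]
contact_force: [-2.3, 0.9, 2.8]
gripper_width: 0.156
```

```bash
python3 m.py t29.png
```

```text
t 23.25 M [0.21  0.067 0.091 0.086 0.062 0.078 0.117 0.029 0.093] Y [12.56 12.48 12.59 12.64 12.66 12.66 12.66 12.66 12.66] static mean 0.0776 yaw 12.656
```

View pics/t29.png

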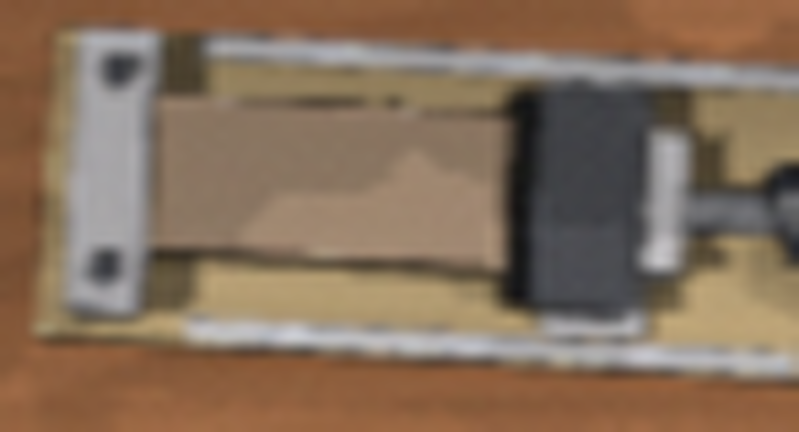

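>>> {"name": "send_rows", "arguments": {
  "motion": "0 0 0 0 0 -1 1;0 0 0 0 0 -1 1"
}}

```text
t: 23.52
eef_pos: [0.5454, -0.265, 0.0793]
tool_rot: [0.001, 0.996, 0.092, -0.004]
contact_force: [-2.2, 0.5, 2.4]
gripper_width: 0.156
```

```bash
python3 m.py t30.png
```

```text
t 23.9167 M [0.162 0.086 0.068 0.056 0.035 0.082 0.074 0.029 0.067] Y [10.57 10.5  10.59 10.63 10.65 10.65 10.65 10.65 10.65] static mean 0.057 yaw 10.648
```

Still at the free level. Continuing in 2° steps.

>>> {"name": "send_rows", "arguments": {
  "motion": "0 0 0 0 0 -1 1;0 0 0 0 0 -1 1"
}}

```text
t: 24.18
eef_pos: [0.5453, -0.265, 0.0793]
tool_rot: [0.001, 0.997, 0.075, -0.004]
contact_force: [-2.4, 0.3, 3.0]
gripper_width: 0.153
```

```bash
python3 m.py t31.png
```

```text
t 24.5833 M [0.178 0.109 0.096 0.018 0.093 0.119 0.16  0.097 0.082] Y [8.56 8.49 8.58 8.63 8.64 8.64 8.64 8.64 8.64] static mean 0.0948 yaw 8.639
```

View pics/t31.png

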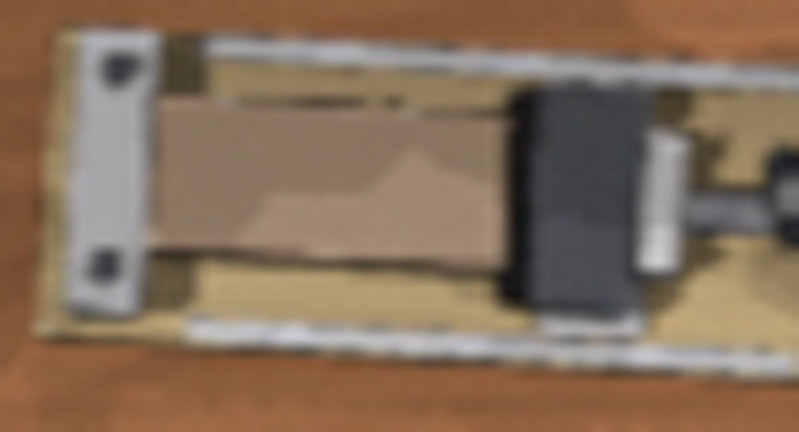

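>>> {"name": "send_rows", "arguments": {
  "motion": "0 0 0 0 0 -0.7 1;0 0 0 0 0 -0.7 1"
}}

```text
t: 24.85
eef_pos: [0.5454, -0.265, 0.0793]
tool_rot: [0.001, 0.998, 0.063, -0.004]
contact_force: [-2.5, 1.4, 3.6]
gripper_width: 0.154
```

```bash
sed -i 's/range(8)/range(16)/' m.py; python3 m.py t32.png
```

```text
t 25.65 M [0.228 0.201 0.183 0.103 0.055 0.132 0.113 0.119 0.131 0.094 0.103 0.108
 0.132 0.104 0.134 0.054 0.115] Y [7.18 7.14 7.2  7.23 7.24 7.24 7.24 7.25 7.24 7.23 7.24 7.24 7.24 7.24
 7.24 7.24 7.24] static mean 0.1069 yaw 7.238
```

>>> {"name": "send_rows", "arguments": {
  "motion": "0 0 0 0 0 -0.7 1;0 0 0 0 0 -0.7 1"
}}

```text
t: 25.92
eef_pos: [0.5453, -0.2649, 0.0793]
tool_rot: [0.001, 0.999, 0.05, -0.004]
contact_force: [-3.4, 1.8, 3.5]
gripper_width: 0.154
```

```bash
python3 m.py t33.png
```

```text
t 26.7167 M [0.233 0.101 0.151 0.123 0.12  0.182 0.168 0.119 0.104 0.126 0.076 0.144
 0.145 0.179 0.132 0.155 0.147] Y [5.78 5.73 5.8  5.82 5.84 5.83 5.84 5.84 5.83 5.84 5.84 5.84 5.83 5.84
 5.84 5.84 5.84] static mean 0.1372 yaw 5.835
```

View pics/t33.png

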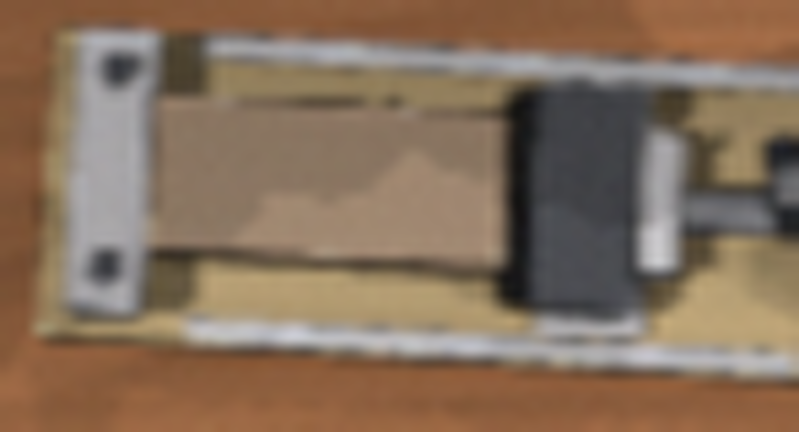

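>>> {"name": "send_rows", "arguments": {
  "motion": "0 0 0 0 0 -0.5 1;0 0 0 0 0 -0.5 1"
}}

```text
t: 26.98
eef_pos: [0.5453, -0.2649, 0.0793]
tool_rot: [0.001, 0.999, 0.042, -0.004]
contact_force: [-2.6, 2.2, 3.5]
gripper_width: 0.152
```

```bash
python3 m.py t34.png
```

```text
t 27.7833 M [0.214 0.159 0.19  0.094 0.167 0.161 0.16  0.157 0.15  0.131 0.183 0.18
 0.134 0.149 0.14  0.146 0.185] Y [4.8  4.77 4.81 4.83 4.83 4.83 4.83 4.83 4.83 4.84 4.84 4.84 4.83 4.84
 4.83 4.84 4.84] static mean 0.1529 yaw 4.834
```

>>> {"name": "send_rows", "arguments": {
  "motion": "0 0 0 0 0 0 0;0 0 0 0 0 0 0;0 0 0 0 0 0 0;0 0 0 0 0 0 0;0 0 0 0 0 0 0;0 0 0 0 0 0 0;0 0 1 0 0 0 0;0 0 2 0 0 0 0;0 0 3 0 0 0 0;0 0 3 0 0 0 0;0 0 3 0 0 0 0;0 0 2 0 0 0 0;0 0 0 0 0 0 0;0 0 0 0 0 0 0"
}}

```text
t: 29.05
eef_pos: [0.5458, -0.2653, 0.2293]
tool_rot: [0.002, 0.999, 0.041, -0.002]
contact_force: [-0.5, -0.2, -0.0]
gripper_width: 1.002
```

Run:
```python
from h import *
o=st();im=read_camera('wrist');save(im,'w40.png')
z=np.clip(cv2.resize(im[60:260,130:380],None,fx=3,fy=3,interpolation=2).astype(float)*2,0,255).astype(np.uint8);save(z,'w40c.png')
save(read_camera('top'),'t40.png')
save(cv2.resize(read_camera('scene')[150:250,180:300],None,fx=6,fy=6,interpolation=2),'s40.png')
```

```text
t 29.05 p [ 0.5458 -0.2653  0.2293] yaw 4.74 zax [-0.004 -0.003 -1.   ] q1,q7 [ 0.52 -1.23] F [-0.5 -0.2 -0. ] M [ 0.006 -0.021  0.039] w 1.002 tau7 0.0116
```

View pics/w40c.png

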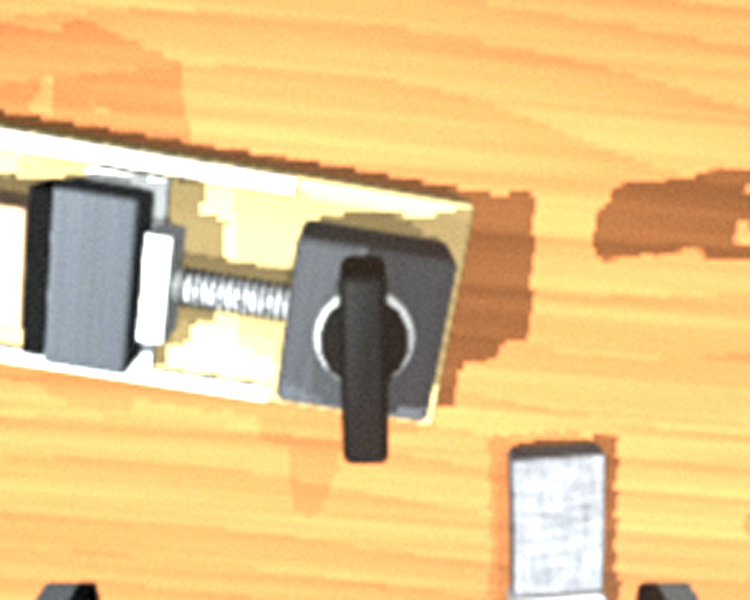

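View pics/t40.png

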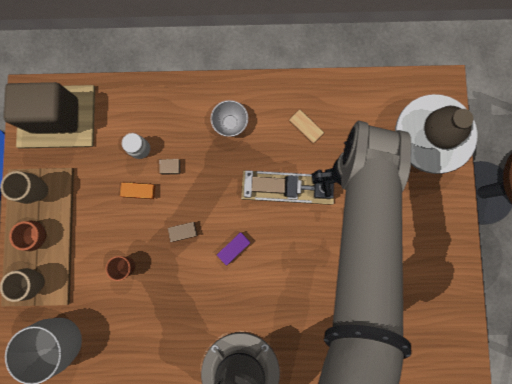

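View pics/s40.png

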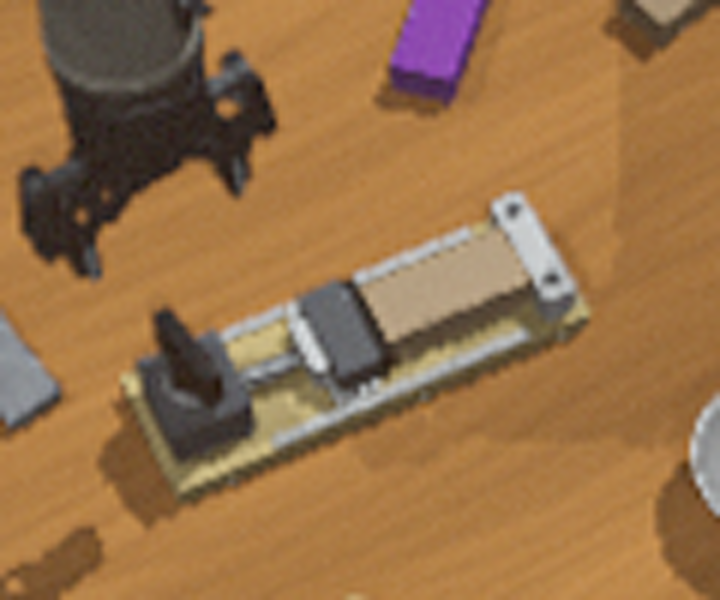

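Run:
```python
from h import *
o=st()
f=lambda x,y:ray('wrist',(130+x/3,60+y/3),.107,o)
a,b=f(364,278),f(366,460);print(np.degrees(np.arctan2(*(a-b)[:2][::-1])),np.linalg.norm(a-b))
st();print(hand_in())
```

```text
t 29.2 p [ 0.545  -0.265   0.2271] yaw 4.74 zax [-0.007 -0.002 -1.   ] q1,q7 [ 0.52 -1.23] F [ 0.7  0.1 -0.2] M [0.017 0.039 0.051] w 0.998 tau7 0.0034
5.298484053234373 0.05671734320770865
t 29.2 p [ 0.545  -0.265   0.2271] yaw 4.74 zax [-0.007 -0.002 -1.   ] q1,q7 [ 0.52 -1.23] F [ 0.7  0.1 -0.2] M [0.017 0.039 0.051] w 0.998 tau7 0.0034
the job is handed in; nothing more can be done
None
```

The job is handed in at 29 s. The long tile is nipped between stop and fence at an estimated 14–15 N, and the arm is clear and touching nothing. The hand-in gives no verdict.

- **Winding back:** I turned the knob back about 143°. The top camera then showed a gap of about 113 mm.
- **Placing the tile:** I took the long buff tile, not the orange or purple look-alikes. I laid it centred and in line on the bed and let it go with a few mm free at each end.
- **Nipping:** I wound the stop forward through the slack, finishing in 1–3° steps while watching the knob torque.

**Nip force:** This is worked out, not measured. The held torque rose from a free level of about 0.056 to 0.153 N m, which gives about 14 N. About 5° of turn past contact gives about 15 N. The free level scattered by about 0.012 N m between readings. The leftover friction may also differ for small steps, so the force could be a few N off.

**Last checks:** The knob stayed put on release, at about 5° in the picture against 4.8° held. The tile looks flat and straight between fence and stop, and nothing else appears to have moved. The camera estimates of the jig's position disagreed by 2–8 mm early on. I went with the values that agreed with the grip on the knob and the close-up of the fence.

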